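Reverse the tube rest arm at the lampworking burner

TASK

Draw the red-knobbed keeper bolt, lift the glassworker's rest arm right off its pivot pin, turn it end for end and refit it fully down on the pin and between the saddle cheeks, so that the narrow brass fork is at the burner end. Then slide the bolt fully shut over the arm again, let go, and leave everything else on the bench where it is.

Things in the scene. Friction and masses are not known exactly. Their poses are not given: they have to be found in the camera images.
- deck: Green sloping deck of the fixed stand, 155 up the slope x 250 across, tilted 30 degrees, facing left (+y), more or less turned to the robot. Origin: foot of the pivot pin, where the arm's underside rests. z along the pin, out of the deck (leans 30 degrees from vertical, towards that side); x up the slope; y level, towards the burner, away from the robot and more or less to the left. The green plate is at z = -22 mm.
- pin_tip (a point): Tip of the steel pivot pin: 12 mm in diameter, standing 30 mm along deck z from the deck's origin, the last 6 mm tapered to 6 mm across. A boss 22 across carries the arm around the pin's foot, at deck z = 0.
- saddle (a point): Deck (0, -67, 0) mm; deck axes. Middle of the floor of one of two dark steel saddles, 14 wide, at deck y = -67 and +67; the arm lies in them at deck z = 0, and their cheeks rise 10 mm and leave 3 mm on each side of the arm.
- fence (a point): Middle of the top edge of the aluminium fence along the deck's upper edge, deck (97, 0, 22) mm, 250 long. An arm turned round over the deck must be held higher than this (its ends swing 110 out).
- nozzle (a point): End of the brass nozzle of the fixed bench burner, on the +y side of the deck; 128 mm above the bench and 160 from the pin. The nozzle is 24 thick and leans towards the arm; its dark stem stands 40 farther out.
- burner_end (a point): Deck (0, 100, 8) mm; deck axes: where the middle of the arm's burner-side end block lies when the arm is seated.
- rest_mid (a point): Centre of the loose rest arm: in the middle of its bore, half-way up. Aluminium bar 220 x 26 wide x 16 thick, 0.2 to 0.42 kg, 15 mm through bore. Own axes: y along the bar to the wide fork, z up through the bore, x across. Starts seated on the pin, wide fork at the burner. Grip it across its 26 mm width at the middle: fingers find 22 mm of free depth below its underside.
- wide_end (a point): Middle of the dark steel end block with the wide fork, 100 mm from rest_mid; two dark prongs spread 68 mm and rise 54 above the bar's underside.
- narrow_end (a point): Middle of the brass end block with the narrow fork, 100 mm from rest_mid at the other end; two brass prongs spread 34 mm and rise 42 above the bar's underside.
- bolt (a joint): Flat brass keeper bolt lying 2 mm above the arm at deck y = -42 mm, which keeps it from lifting. Slides along deck x: 0 = fully shut across the arm (end stop), 0.042 m = fully drawn (end stop). Clears the arm from 0.030 on. Stays where left; about 2 N slides it. Starts at 0 to 0.010.
- bolt_knob (a point): On the axis of the bolt's red round upright knob, 14 mm across, by which the bolt is moved. The knob stands along deck z from z = 26 to 54 mm; this point is 8 mm below its top (z = 46), at deck (35 + bolt value, -42, 46) mm; deck axes.
- bauble_amber_mid (a point): amber glass ornament, round, 60 across and 68 high, standing on the bench below the foot of the slope; not to be disturbed. Point about half-way up.
- bauble_green_mid (a point): green glass ornament, same shape and size as the amber one; not to be disturbed. Point about half-way up.
- rod_jar_mid (a point): blue ceramic jar, 64 across and 80 high, with glass rods standing in it up to 140 high; behind the fence; point half-way up the jar; not to be disturbed
- paddle_mid (a point): spatula-like hand tool, about 250 long, lying on the bench, left side; not to be disturbed. Point about half-way up.
- mug_mid (a point): white mug, about 80 across and 90 high, on the fence side of the burner; not to be disturbed. Point about half-way up.
- carton_mid (a point): small closed cardboard box 110 x 80 x 70 high, right side; not to be disturbed. Point about half-way up.
- jar_mid (a point): small glass jar 60 across, 90 high, behind the fence; not to be disturbed. Point about half-way up.
Things that resemble listed ones, but are neither listed nor needed, are in the scene too. Of the things like the part that bears rest_mid, leave any that is brown; of the rest the larger one is meant.

How it is judged:
By the outcome, as a careful person would: the job done as asked, in the order asked, and still so for the second after the job is handed in, with the robot touching nothing.
It also fails if it takes over 61 s, if anything falls off the work surface, if the arm or the gripper's body presses on something with over 40 N, if the wrist force passes 120 N, or if a joint passes its speed limit or range.

ROBOT

A 6-joint arm with a two-finger parallel gripper is mounted at the origin on the work surface. World frame = base frame: x ahead of the robot, y to its left, z up, the work surface at z = 0. Lengths are in mm, angles in rad, forces in N, time in s.
With the tool pointing down it reaches from about 350 to 775 mm from the base axis. Payload 7.3 kg.
Tool frame: the origin (TCP) lies between the finger pads; the fingertips stand 22 mm ahead of it and the grasp point (between the pads) lies 3 mm ahead of it; z points along the fingers, x is the direction in which the jaws open and shut, and the axes are right-handed (so a half turn about z gives the same grasp; the last joint's range is limited). The gripper opens to 92 mm and grips with 3 to 60 N. Pads are 19 mm wide; open, the fingers measure 130 mm over their backs; the gripper's body (75 mm by 190 mm) begins 47 mm behind the grasp point.
Start: joints at [-0.146, 0.342, 1.524, -0, 1.275, -0.146], TCP at [525.017, 0.02, 248.741] pointing down, gripper open.
Joint ranges: [-2.53, 2.53], [-0.77, 2.02], [0.04, 2.7], [-1, 4.14], [0.28, 2.66], [-3.11, 3.11]. Speed limits (rad/s): [2.57, 2.57, 3.14, 3.14, 3.14, 3.14].

INTERFACE

Orientations are given as [roll, pitch, yaw] about the fixed x, y, z axes, in that order (R = Rz(yaw) Ry(pitch) Rx(roll)).
In Python, from plant import * gives the robot as it stands. The module is installed in compiled form; this text tells all that it offers.
- The arm moves only by the shell command python3 -m handwheel 'ROWS' [OPENING]. ROWS is a JSON object of lists of equal length, an entry for each row: "translation": the shift along the world's x, y, z in units of 15 cm (1.0 is 15 cm), a list of three; "twist": the turn about the world's z in units of 90 degrees (1.0 is 90 degrees). In form: {"translation": [[tx, ty, tz], ...], "twist": [twist, ...]}. A call has exactly 8 rows; each row shifts and turns the pose as measured when the row begins; what a row does not reach is not made up. A row lasts 1/8 s, in which the tool goes at most 62.5 mm and 10.7 degrees, less where a joint would pass 70% of its speed; a pose out of reach is approached as far as the arm can. A call with a number of a shift or a turn outside -1 to 1 is refused whole. A call with a gripper value outside its range is refused whole. OPENING is the closure in counts, from 0 (fully open) to 255 (shut), set as the call begins (- or left out, the last holds). The fingers move at their own pace and stop on an object; the grip force is fixed at half the most. Time passes only in rows, so rows that do not move let the fingers close, or fill a call up. It gives the time, the measured TCP pose, the force and the opening at its end, in the units of the state.
- get_obs(): the state, without advancing time (a new reading comes with each control period).
- capture(name): name is "scene" or "side" or "wrist"; returns a dict with "img" (420x560x3 uint8, red, green, blue), "vertical_fov" (degrees; the focal length in pixels is half the picture's height over the tangent of half this angle, whatever the lens; pixels are square), "cx", "cy" (the principal point, pixels), "distortion" ([k1, k2, p1, p2, k3] as OpenCV has them; the pictures are not rectified), "world_from_camera" (4x4, takes a point from camera to world coordinates). Camera axes: x right, y up, looking along -z (the intrinsics and any distortion apply to the point x, -y, -z); pixel columns grow to the right and rows downward; lengths in mm; the calibration is good to about 2 mm. A picture is of the moment at which its call begins. There is no depth.
- close_job(): hands the job in, once; it reports no verdict.
Trained networks look in the newest picture that a camera, given by its name, has taken for a name from the list of things; names that differ only in an ending like _2 or _b are one class to them, and where a whole thing is asked for, a point or a joint stands for the part that bears it (a point fixed in the world has none). Each returns a list of dicts, best first, with "score" (0 to 1); they miss things now and then, are a little off and sometimes report something else, mostly with a low value. They report only what shows in the picture. A call takes as long as a camera call. They do not tell look-alikes from the thing itself.
- search_frame(camera, label): "position" ([x, y, z] in mm, in the coordinates of the camera as it stood for that picture, good to about 4 mm: the middle of the surface that is visible of it).
- spot_point(camera, label): "position" ([x, y, z] in mm, in the coordinates of the camera as it stood for that picture, good to about 4 mm: a listed point, or the origin of a listed thing).
The state is a dict: "time": time; "joint_positions": joint angles; "dq": joint speeds; "tau": joint torques, N m; "tool_pos": TCP position; "tcp_rot": TCP orientation; "contact_force": force on the tool from outside, world axes, zero at the start; "moment": the same for the moment, N m; "grip_width": finger opening in mm.
Only numpy, scipy, OpenCV 4.12 (cv2) and the standard library are available. Lean on these libraries where they do the work, as an engineer would, in place of code of your own. Each camera call takes 0.05 s, during which the arm holds its last target.

## Working session

There is one attempt and no reset: what is moved stays moved. The work goes in short steps, Python scripts to look and compute and a shell command to move; the robot and the scene stay as the last step left them, time stands still between calls to the robot, and variables do not carry over. Pictures are saved under pics/ and viewed, and the job is handed in when it is done.

```bash
ls; mkdir -p pics
cat > h.py <<'E'
from plant import *
import numpy as np, cv2
def snap(cam,fn):
    c=capture(cam); cv2.imwrite(f'pics/{fn}.png',c['img'][:,:,::-1]); return c
def K(c):
    f=c['img'].shape[0]/2/np.tan(np.radians(c['vertical_fov'])/2)
    return np.array([[f,0,c['cx']],[0,f,c['cy']],[0,0,1]])
def w(c,p): return (c['world_from_camera']@np.r_[p,1])[:3]
def proj(c,P):
    q=np.linalg.inv(c['world_from_camera'])@np.r_[P,1]; q=q[:3]*[1,-1,-1]
    return cv2.projectPoints(q[None],np.zeros(3),np.zeros(3),K(c),np.array(c['distortion'],float))[0].ravel()
def ray(c,u,v):
    x=cv2.undistortPoints(np.array([[[u,v]]],float),K(c),np.array(c['distortion'],float)).ravel()
    T=c['world_from_camera']; d=T[:3,:3]@np.array([x[0],-x[1],-1]); return T[:3,3],d/np.linalg.norm(d)
E
python3 - <<'E'
from h import *
print(get_obs())
names="deck pin_tip saddle fence nozzle burner_end rest_mid wide_end narrow_end bolt_knob bauble_amber_mid bauble_green_mid rod_jar_mid mug_mid".split()
for cam in ("scene","side","wrist"):
    c=snap(cam,cam+"0"); print(cam,c['vertical_fov'],c['distortion'],c['world_from_camera'][:3,3].round())
    if cam=="wrist": continue
    for n in names:
        for d in spot_point(cam,n)[:3]:
            P=w(c,d['position']); print(n,round(d['score'],2),P.round(),proj(c,P).round())
E
```

```text
pics
{'time': 0.0, 'joint_positions': array([-1.45986065e-01,  3.42698069e-01,  1.52504418e+00, -7.15205029e-06,
        1.27535252e+00, -1.46032318e-01]), 'dq': array([ 0.00139541, -0.00128857, -0.00018013,  0.00010994, -0.00065513,
       -0.00197343]), 'tau': array([ 7.61924657e-04, -4.31245601e+01, -2.44219762e+01,  7.17750052e-02,
        5.59406646e-02, -1.04314388e-04]), 'tool_pos': array([5.24626544e+02, 8.24369329e-02, 2.48048236e+02]), 'tcp_rot': array([-3.14138084e+00,  1.48712261e-03,  4.84978392e-05]), 'contact_force': array([-0.47342225, -0.32357759, -0.06411595]), 'moment': array([0.01035146, 0.02888429, 0.01326585]), 'grip_width': 92.22813660502773}
scene 56.200598509327634 [-0.09557751  0.          0.          0.          0.        ] [1206.  188.  650.]
deck 0.84 [547.  51.  87.] [308. 237.]
deck 0.49 [612. 124.  97.] [335. 260.]
pin_tip 0.84 [538.  55. 113.] [312. 225.]
pin_tip 0.35 [477. -23.  95.] [286. 210.]
saddle 0.93 [503.  -4.  84.] [291. 222.]
fence 0.55 [598.  -6. 157.] [278. 220.]
nozzle 0.66 [668. 154. 128.] [347. 271.]
burner_end 0.85 [614. 121.  93.] [3
[... 1392 characters left out ...]
. 308.]
wide_end 0.84 [585. 337.  30.] [204. 306.]
wide_end 0.71 [ 347. -279.   45.] [371. 179.]
wide_end 0.64 [617. 119.  94.] [234. 228.]
narrow_end 0.91 [ 163. -194.   30.] [418. 220.]
narrow_end 0.89 [719. 407.  27.] [146. 308.]
narrow_end 0.78 [477. -22.  90.] [300. 211.]
bolt_knob 0.69 [526.   8. 141.] [280. 201.]
bauble_amber_mid 0.9 [399.  67.  34.] [312. 255.]
bauble_amber_mid 0.24 [541.  57. 110.] [268. 218.]
bauble_green_mid 0.6 [517. 215.  32.] [249. 279.]
rod_jar_mid 0.47 [717. -14.  38.] [230. 198.]
mug_mid 0.84 [765. 109.  45.] [195. 219.]
mug_mid 0.22 [395.  65.  32.] [313. 255.]
wrist 63.26866753049845 [-0.0724968  0.         0.         0.         0.       ] [526.  66. 386.]
```

View pics/scene0.png

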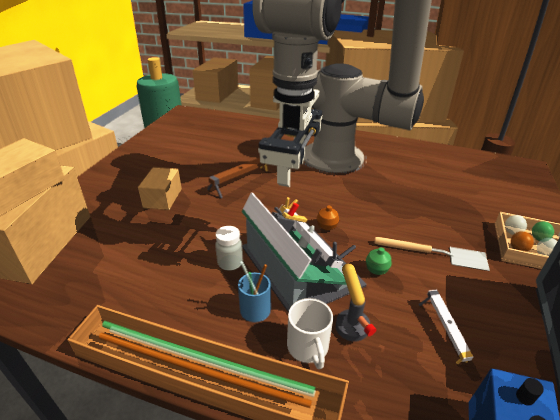

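View pics/side0.png

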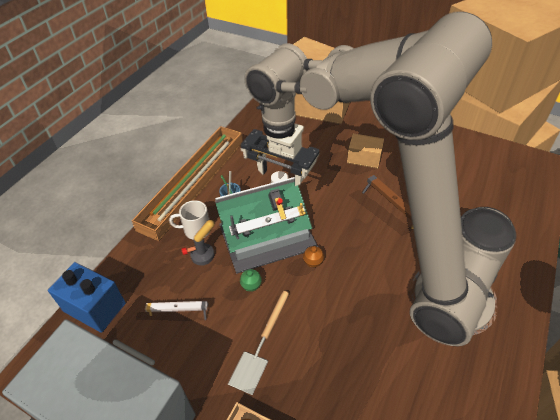

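View pics/wrist0.png

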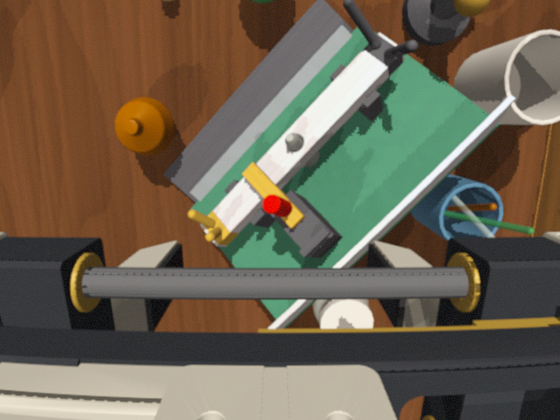

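```bash
cat >> h.py <<'E'
from scipy.optimize import least_squares
def deckR(a):
    y=np.array([np.cos(a),np.sin(a),0]); hx=np.array([np.sin(a),-np.cos(a),0])
    x=hx*np.cos(np.pi/6)+np.array([0,0,.5]); z=np.cross(x,y); return np.c_[x,y,z]
MOD=dict(deck=(0,0,0),pin_tip=(0,0,30),saddle=(0,-67,0),fence=(97,0,22),burner_end=(0,100,8),rest_mid=(0,0,8),wide_end=(0,100,8),narrow_end=(0,-100,8))
E
python3 - <<'E'
from h import *
a0=np.radians(45.6); o0=np.array([547,50,86.])
obs=[];cs={}
for cam in ("scene","side","wrist"):
    c=snap(cam,cam+"1"); cs[cam]=c
    for n in list(MOD)+["bolt_knob","nozzle"]:
        m=np.array(MOD.get(n,(40,-42,46)),float); t=o0+deckR(a0)@m
        for d in spot_point(cam,n):
            P=w(c,d['position'])
            if n=="saddle" and np.linalg.norm(P-(o0+deckR(a0)@[0,67,0]))<15: obs.append((n,np.array([0,67.,0]),P,cam));continue
            if n=="nozzle":
                if d['score']>.5: print(n,cam,P)
                continue
            if np.linalg.norm(P-t)<20: obs.append((n,m,P,cam))
def res(p):
    R=deckR(p[3]); return np.concatenate([(p[:3]+R@m-P)/4 for n,m,P,_ in obs if n!="bolt_knob"])
s=least_squares(res,np.r_[o0,a0],loss='soft_l1'); p=s.x; print(p[:3],np.degrees(p[3]))
R=deckR(p[3])
for n,m,P,cam in obs: print(n,cam,(R.T@(P-p[:3])-m).round(1), (R.T@(P-p[:3])).round(1) if n=='bolt_knob' else '')
np.save('deck.npy',p)
c=cs['wrist']; im=cv2.resize(c['img'][:,:,::-1],None,fx=1.4,fy=1.4)
q=0.0
for m in [(0,0,30),(0,0,16),(13,110,16),(-13,110,16),(13,-110,16),(-13,-110,16),(97,125,22),(97,-125,22),(40,-42,54),(13,0,16),(-13,0,16)]:
    u=proj(c,p[:3]+R@np.array(m,float))*1.4; cv2.circle(im,tuple(int(x) for x in u),3,(255,0,255),1)
cv2.imwrite('pics/w1.png',im)
E
```

```text
nozzle scene [669.30619003 153.23507501 127.55588806]
nozzle scene [762.67135369 112.58984807  45.23528466]
nozzle side [663.89355976 156.84349354 129.8717121 ]
nozzle wrist [545.29386744  51.47077839  93.65545734]
[548.35405062  46.35128954  86.1384642 ] 46.13519329048571
deck scene [-2.4 -0.3  1.5] 
pin_tip scene [ 1.4 -0.  -1.6] 
fence scene [ 4.8 -0.6  3.5] 
burner_end scene [-1.7 -4.6  6.4] 
rest_mid scene [ 0.2 -3.1  2.2] 
wide_end scene [ 1.4 -1.3  1.2] 
narrow_end scene [-1.3 -0.6  2. ] 
bolt_knob scene [ 1.  -2.2  1.9] [ 41.  -44.2  47.9]
deck side [-4.4 -0.2 -3.7] 
pin_tip side [-0.7  0.8 -0.2] 
saddle side [ 5.8 -0.2 -2.5] 
fence side [ 1.5  1.4 -1.4] 
burner_end side [-0.7  5.4 -5.7] 
rest_mid side [ 1.1 -0.6  1.7] 
rest_mid side [ -2.9  -3.3 -13.3] 
wide_end side [ 3.  -1.6 -1.1] 
narrow_end side [-3.  -1.2 -0.4] 
bolt_knob side [-3.4 -0.8 -2.1] [ 36.6 -42.8  43.9]
deck wrist [-4.5  2.4 -1.4] 
pin_tip wrist [ 0.4 -3.7 -2. ] 
saddle wrist [-0.4  0.1  2.8] 
fence wrist [-0.6  2.8  0.1] 
rest_mid wrist [1.9 3.3 1.4] 
wide_end wrist [-3.   0.3 -2. ] 
narrow_end wrist [1.5 2.8 3.3] 
bolt_knob wrist [-8.5  1.3  0.4] [ 31.5 -40.7  46.4]
```

View pics/w1.png

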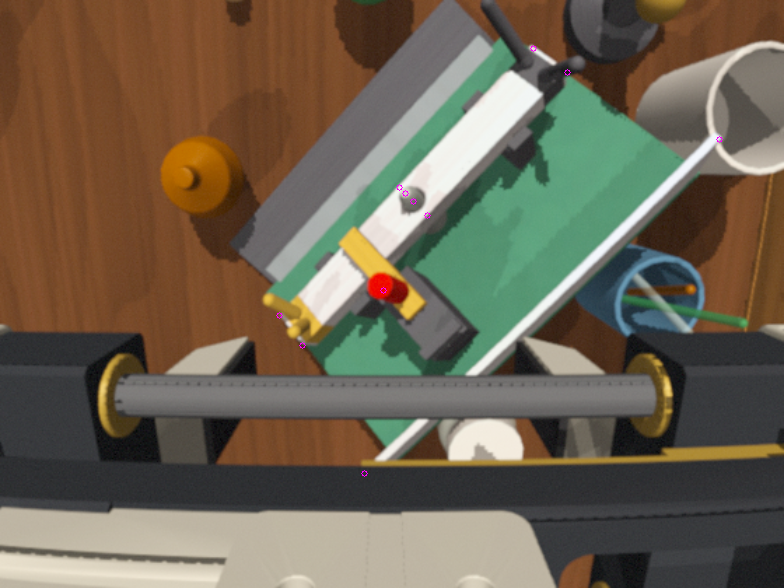

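```bash
python3 -m handwheel '{"translation":[[0,0,0],[0,0,0],[0,0,0],[0,0,0],[0,0,0],[0,0,0],[0,0,0],[0,0,0]],"twist":[0.08,0.08,0.08,0.08,0.08,0.08,0.04,0]}' 0
python3 - <<'E'
from h import *
c=snap("wrist","w2r"); im=cv2.resize(c['img'][:,:,::-1],None,fx=1.4,fy=1.4); cv2.imwrite('pics/w2.png',im)
for cam,(x0,y0) in dict(scene=(220,180),side=(200,160)).items():
    c=snap(cam,cam+"2r"); cv2.imwrite(f'pics/{cam}2.png',cv2.resize(c['img'][y0:y0+130,x0:x0+150,::-1],None,fx=5,fy=4.6 if 0 else 4.5,interpolation=cv2.INTER_CUBIC))
E
```

```text
time: 4.2
tool_pos: [525.0, 0.0, 248.7]
tcp_rot: [-3.142, -0.0, 0.843]
contact_force: [0.3, 0.1, -1.2]
grip_width: 91.7
```

View pics/w2.png

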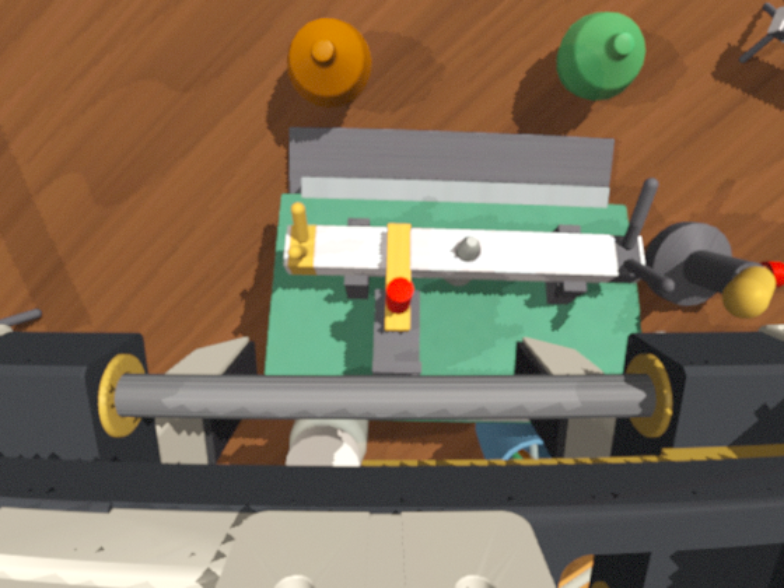

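View pics/scene2.png

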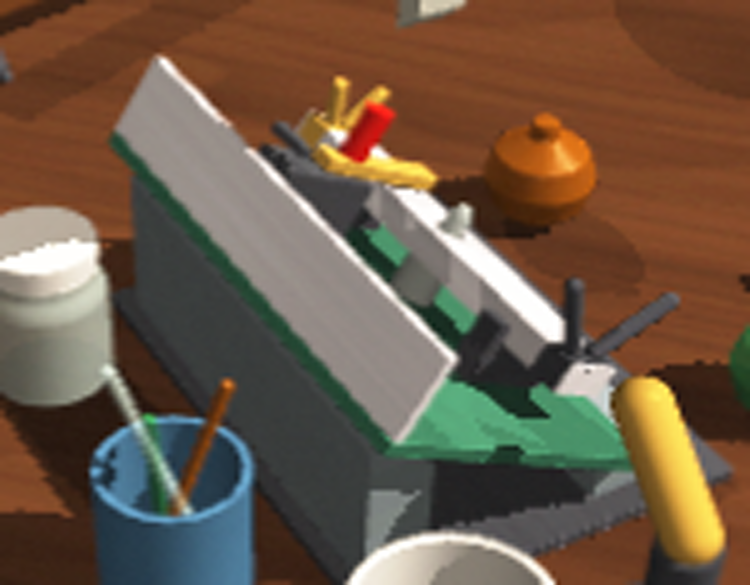

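View pics/side2.png

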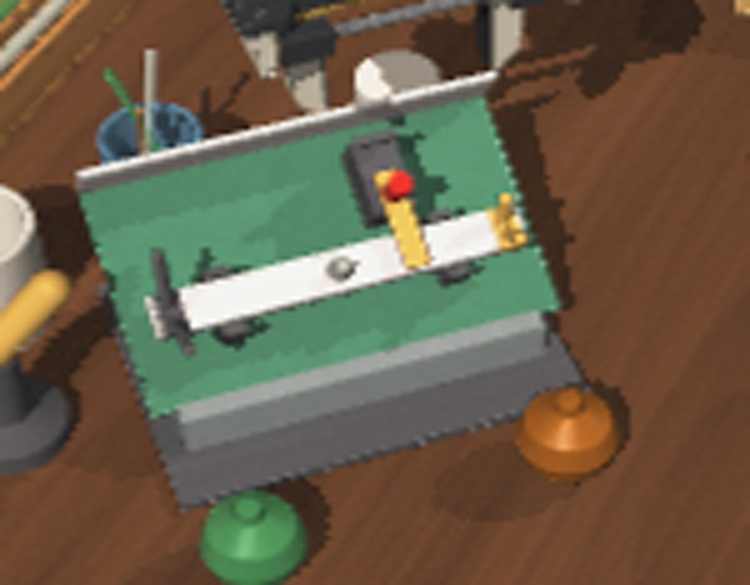

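```bash
cat > fit.py <<'E'
from h import *
cw=snap("wrist","w3r"); cc={'w':cw,'s':snap("scene","s3r"),'d':snap("side","d3r")}
k=1/1.4
F=[('w',(0,0,30),(468*k,244*k)),('w',(0,-110,16),(286*k,249*k)),('w',(0,110,16),(643*k,257*k)),('w','K',(400*k,290*k)),
('w',(-13,-60,16),(360*k,228*k)),('w',(-13,60,16),(565*k,233*k)),
('s',(0,0,30),(312,225.6)),('s','K',(295.6,203.3)),('s',(97,-125,22),(252,192.9)),('s',(97,125,22),(311.6,259.3)),
('d',(0,0,30),(268.6,218.7)),('d','K',(279.6,200.7)),('d',(97,-125,22),(299.4,176.2)),('d',(97,125,22),(216,198.2))]
def res(p,full=False):
    R=deckR(p[3]); r=[]
    for c,m,u in F:
        m=np.array([35+p[4],-42,54.]) if m=='K' else np.array(m,float)
        r.append(proj(cc[c],p[:3]+R@m)-u)
    return np.array(r) if full else np.ravel(r)
s=least_squares(res,np.r_[np.load('deck.npy')[:4],3],loss='soft_l1',diff_step=1e-5)
print(s.x.round(2),np.degrees(s.x[3])); 
for f,r in zip(F,res(s.x,True)): print(f[:2],r.round(1))
np.save('deck.npy',s.x); p=s.x; R=deckR(p[3])
for m in [(0,0,30),(35+p[4],-42,48),(77,-42,48),(97,0,22)]: print(m,(p[:3]+R@np.array(m)).round(1))
E
python3 fit.py
```

```text
[548.4   46.67  86.46   0.82   1.52] 47.11268075924576
('w', (0, 0, 30)) [ 2.1 -1. ]
('w', (0, -110, 16)) [-1.1 -0.8]
('w', (0, 110, 16)) [ 0.  -0.8]
('w', 'K') [-0.5 -0. ]
('w', (-13, -60, 16)) [5.7 1.1]
('w', (-13, 60, 16)) [-1.8  0.8]
('s', (0, 0, 30)) [0.9 0.3]
('s', 'K') [0.5 0.8]
('s', (97, -125, 22)) [-0.6 -0.2]
('s', (97, 125, 22)) [-0.3  0.5]
('d', (0, 0, 30)) [ 0.2 -1. ]
('d', 'K') [ 0.6 -1.3]
('d', (97, -125, 22)) [-0.5 -1.1]
('d', (97, 125, 22)) [-0.4 -0.2]
(0, 0, 30) [537.4  56.9 112.4]
(np.float64(36.51562465104776), -42, 48) [525.4  10.7 146.3]
(77, -42, 48) [551.1 -13.2 166.5]
(97, 0, 22) [601.9  -3.  154. ]
```

```bash
python3 -m handwheel '{"translation":[[0,0.035,0],[0,0.036,0],[0,0,-0.12],[0,0,-0.14],[0,0,-0.14],[0,0,-0.14],[0,0,-0.12],[0,0,0]],"twist":[-0.013,0,0,0,0,0,0,0]}' 144
python3 - <<'E'
from h import *
c=snap("wrist","w4r"); cv2.imwrite('pics/w4.png',cv2.resize(c['img'][:,:,::-1],None,fx=1.4,fy=1.4))
E
```

```text
time: 5.5
tool_pos: [525.2, 14.0, 147.7]
tcp_rot: [3.14, -0.002, 0.821]
contact_force: [0.0, 0.1, 0.4]
grip_width: 39.8
```

View pics/w4.png

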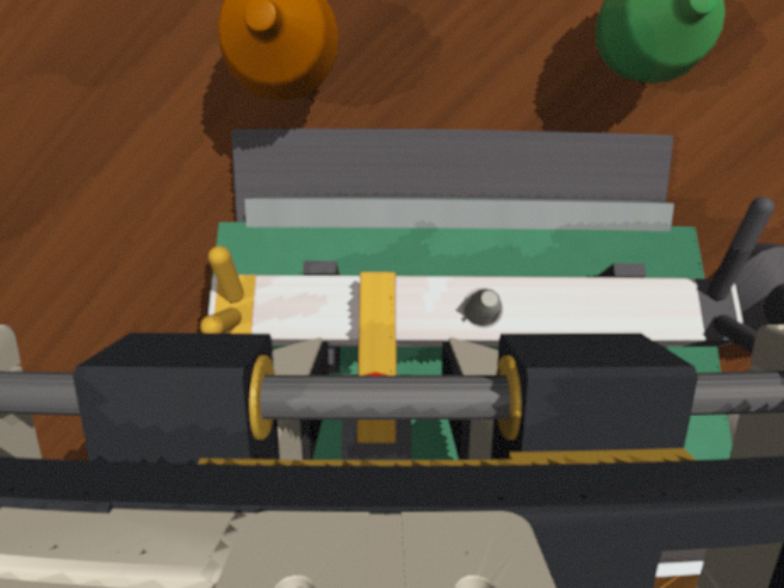

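```bash
python3 -m handwheel '{"translation":[[0,-0.02,0],[0,0,0],[0,0,0],[0,0,0],[0,0,0],[0,0,0],[0,0,0],[0,0,0]],"twist":[0,0,0,0,0,0,0,0]}' 255
python3 - <<'E'
from h import *
p=np.load('deck.npy');R=deckR(p[3])
d=R[:,0]*(41-p[4])/150; print(d.round(4), R.T@(get_obs()['tool_pos']-[0,0,3]-p[:3]))
E
```

```text
time: 6.55
tool_pos: [525.5, 9.5, 150.5]
tcp_rot: [3.137, -0.001, 0.822]
contact_force: [-1.6, -1.5, -0.9]
grip_width: 13.7
[ 0.167  -0.1551  0.1316] [ 37.88103707 -42.80768527  48.60098433]
```

```bash
python3 -m handwheel '{"translation":[[0.034,-0.031,0.027],[0.034,-0.031,0.027],[0.034,-0.031,0.027],[0.034,-0.031,0.027],[0.03,-0.028,0.024],[0,0,0],[0,0,0],[0,0,0]],"twist":[0,0,0,0,0,0,0,0]}'
python3 - <<'E'
from h import *
p=np.load('deck.npy');R=deckR(p[3])
print(R.T@(get_obs()['tool_pos']-[0,0,3]-p[:3]),get_obs()['contact_force'],get_obs()['grip_width'])
c=snap("side","d5"); cv2.imwrite('pics/d5.png',cv2.resize(c['img'][150:290,190:340,::-1],None,fx=5,fy=4,interpolation=cv2.INTER_CUBIC))
E
```

```text
time: 7.55
tool_pos: [550.8, -14.3, 170.6]
tcp_rot: [3.141, 0.001, 0.822]
contact_force: [-2.6, -0.7, -4.1]
grip_width: 12.9
[ 78.0732357  -43.03921305  48.59894343] [-2.58945605 -0.70601322 -4.07982629] 12.893399950241374
```

View pics/d5.png

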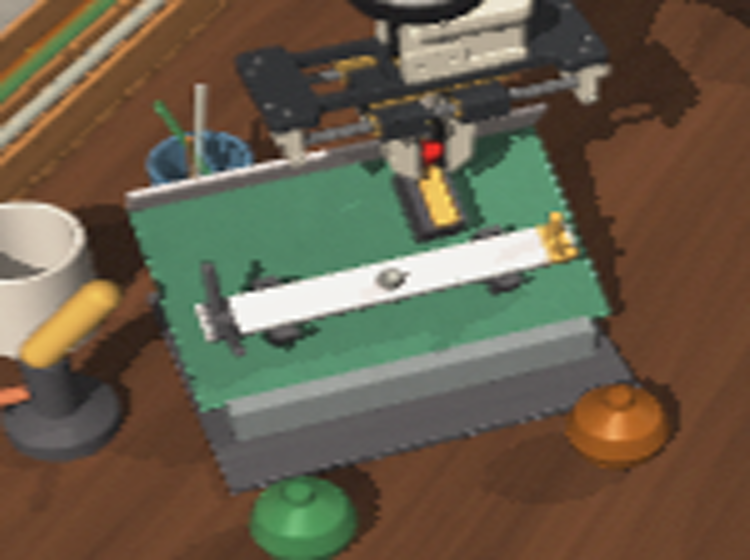

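```bash
python3 -m handwheel '{"translation":[[0,0,0],[0,0,0],[0,0,0],[0,0,0.06],[0,0,0.12],[0,0,0.12],[0,0,0.12],[0,0,0.06]],"twist":[0,0,0,0,0,0,0,0]}' 144
python3 -m handwheel '{"translation":[[0,0.06,0],[0,0.06,0],[0,0.06,0],[0,0.06,0],[0,0.06,0],[0,0.06,0],[0,0.06,0],[0,0.05,0]],"twist":[-0.11,-0.11,-0.11,-0.11,-0.11,-0.11,-0.11,-0.11]}' 122
python3 -m handwheel '{"translation":[[0,0,0],[0,0,0],[0,0,-0.1],[0,0,-0.1],[0,0,-0.1],[0,0,-0.1],[0,0,-0.06],[0,0,0]],"twist":[-0.11,-0.01,0,0,0,0,0,0]}' 122
python3 - <<'E'
from h import *
p=np.load('deck.npy');R=deckR(p[3])
print((p[:3]+R@[0,9,8]).round(1),get_obs()['tool_pos'],get_obs()['tcp_rot'],p[3]-np.pi/2)
c=snap("wrist","w6r"); cv2.imwrite('pics/w6.png',cv2.resize(c['img'][:,:,::-1],None,fx=1.4,fy=1.4))
E
```

```text
time: 8.6
tool_pos: [553.7, -14.7, 249.4]
tcp_rot: [3.133, -0.005, 0.822]
contact_force: [0.4, -0.2, -0.5]
grip_width: 39.7
time: 9.6
tool_pos: [553.8, 57.3, 251.3]
tcp_rot: [3.131, -0.006, -0.606]
contact_force: [0.9, 0.2, 1.0]
grip_width: 47.9
time: 10.6
tool_pos: [551.9, 57.4, 175.7]
tcp_rot: [3.127, -0.002, -0.785]
contact_force: [-0.2, 0.2, 0.2]
grip_width: 47.8
[551.6  56.   93.4] [551.86017868  57.38763291 175.7048801 ] [ 3.12742756e+00 -2.47976664e-03 -7.85351756e-01] -0.7485249281050761
```

View pics/w6.png

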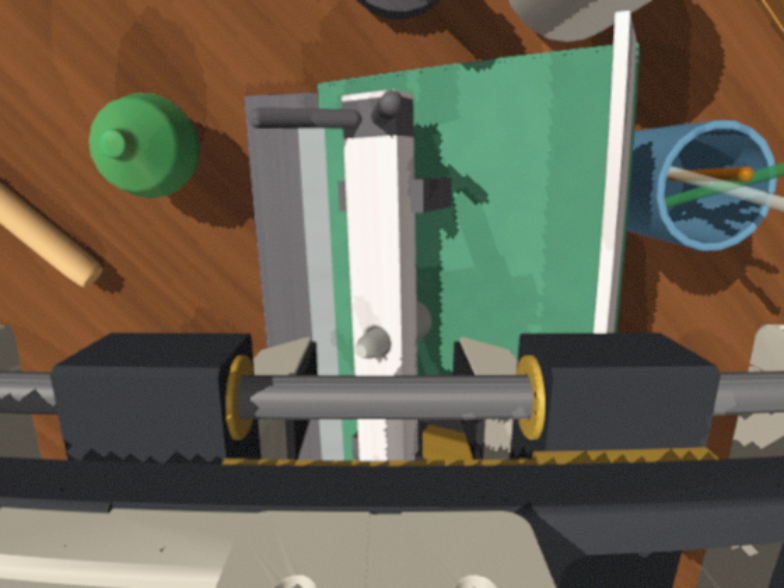

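```bash
python3 -m handwheel '{"translation":[[0,-0.008,0],[0,0,-0.08],[0,0,-0.08],[0,0,-0.08],[0,0,-0.07],[0,0,-0.05],[0,0,-0.03],[0,0,0]],"twist":[0.023,0,0,0,0,0,0,0]}' 122
python3 - <<'E'
from h import *
p=np.load('deck.npy');R=deckR(p[3]);o=get_obs()
print(o['tool_pos'],o['tcp_rot'],o['contact_force'],(R.T@(o['tool_pos']-p[:3]-[0,0,22])))
c=snap("wrist","w7r"); cv2.imwrite('pics/w7.png',cv2.resize(c['img'][:,:,::-1],None,fx=1.4,fy=1.4))
c=snap("side","d7"); cv2.imwrite('pics/d7.png',cv2.resize(c['img'][140:290,180:340,::-1],None,fx=4.9,fy=4,interpolation=cv2.INTER_CUBIC))
E
```

```text
time: 11.65
tool_pos: [552.5, 56.2, 114.2]
tcp_rot: [3.129, -0.004, -0.749]
contact_force: [-0.9, -0.3, 0.6]
grip_width: 48.3
[552.49735118  56.19672104 114.17889304] [ 3.12898319 -0.00417235 -0.74883726] [-0.85477292 -0.25263392  0.5769295 ] [-0.15634108  9.76586777  6.6964039 ]
```

View pics/w7.png

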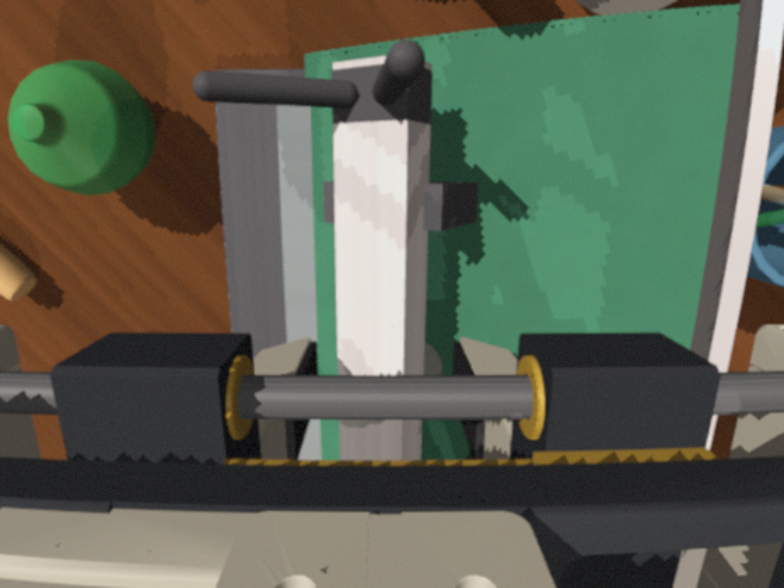

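View pics/d7.png

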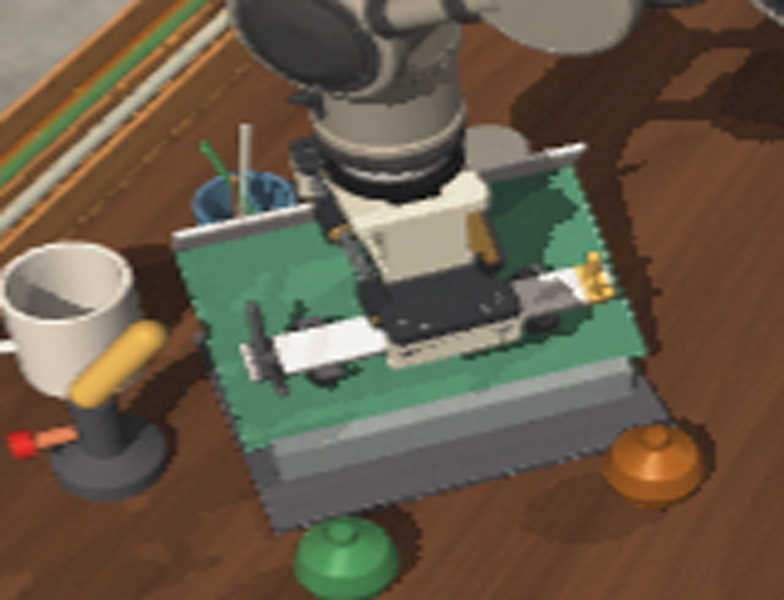

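```bash
python3 -m handwheel '{"translation":[[-0.005,0,-0.015],[0,0,0],[0,0,0],[0,0,0],[0,0,0],[0,0,0],[0,0,0],[0,0,0]],"twist":[0,0,0,0,0,0,0,0]}' 122
python3 -m handwheel '{"translation":[[0,0,0],[0,0,0],[0,0,0],[0,0,0],[0,0,0],[0,0,0],[0,0,0],[0,0,0]],"twist":[0,0,0,0,0,0,0,0]}' 255
```

```text
time: 12.75
tool_pos: [552.5, 56.2, 113.3]
tcp_rot: [3.131, -0.006, -0.749]
contact_force: [-0.2, -0.7, 1.1]
grip_width: 48.0
time: 13.75
tool_pos: [551.3, 57.2, 113.1]
tcp_rot: [3.13, -0.003, -0.749]
contact_force: [-1.4, 1.2, 0.7]
grip_width: 28.2
```

Run:
```python
from h import *
c=snap("wrist","w8r"); cv2.imwrite('pics/w8.png',cv2.resize(c['img'][:,:,::-1],None,fx=1.4,fy=1.4))
c=snap("scene","s8"); cv2.imwrite('pics/s8.png',cv2.resize(c['img'][150:300,230:390,::-1],None,fx=4.9,fy=4,interpolation=cv2.INTER_CUBIC))
```

```text
(no output)
```

View pics/w8.png

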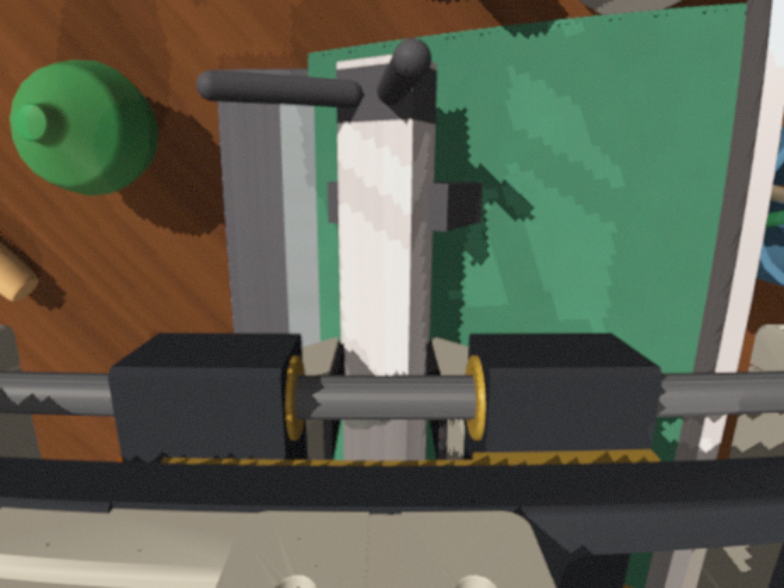

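View pics/s8.png

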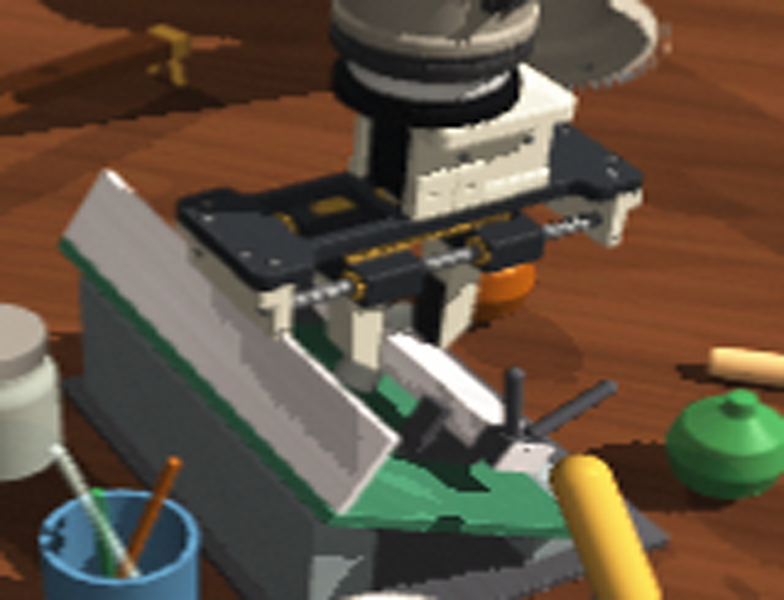

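```bash
python3 -m handwheel '{"translation":[[-0.006,0.006,0.014],[-0.006,0.006,0.014],[-0.006,0.006,0.014],[-0.006,0.006,0.014],[0,0,0],[0,0,0],[0,0,0],[0,0,0]],"twist":[0,0,0,0,0,0,0,0]}'
python3 - <<'E'
from h import *
c=snap("wrist","w9r"); cv2.imwrite('pics/w9.png',cv2.resize(c['img'][:,:,::-1],None,fx=1.4,fy=1.4))
c=snap("scene","s9"); cv2.imwrite('pics/s9.png',cv2.resize(c['img'][150:300,230:390,::-1],None,fx=4.9,fy=4,interpolation=cv2.INTER_CUBIC))
E
```

```text
time: 14.85
tool_pos: [547.2, 60.5, 121.0]
tcp_rot: [3.129, -0.003, -0.749]
contact_force: [0.2, -0.4, -2.4]
grip_width: 27.7
```

View pics/s9.png

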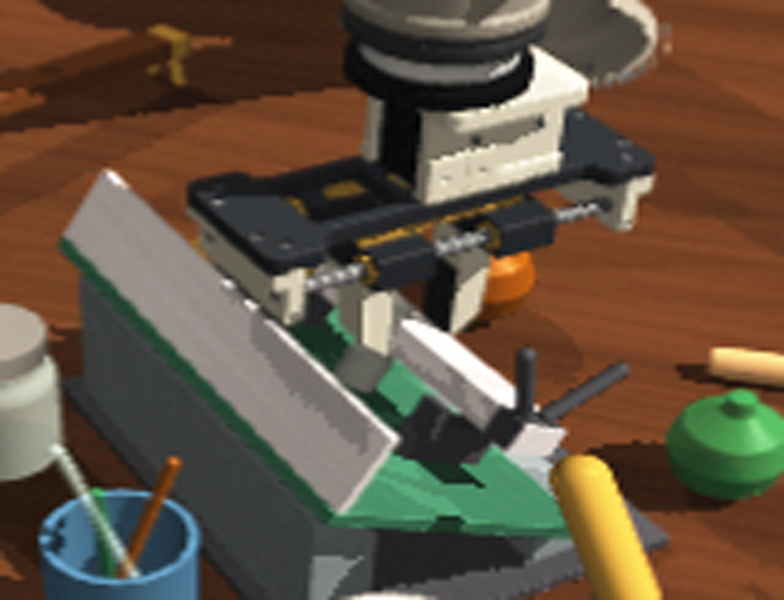

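View pics/w9.png

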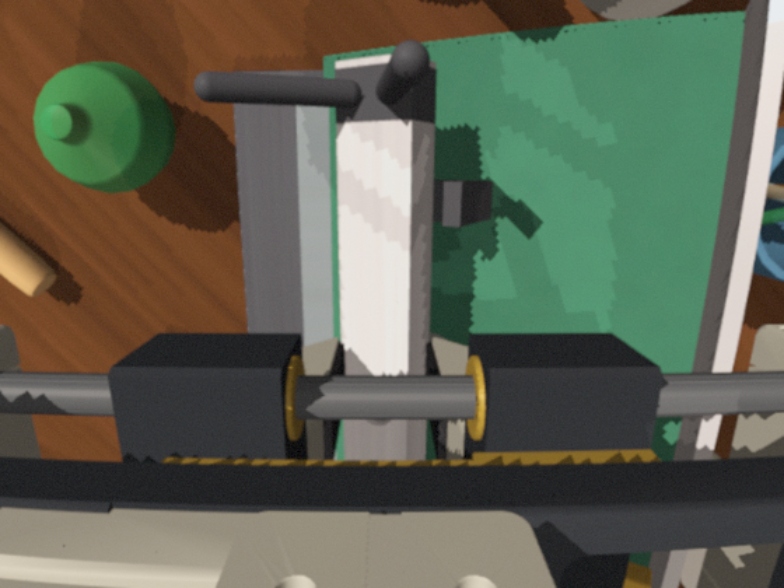

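```bash
python3 -m handwheel '{"translation":[[-0.012,0.011,0.03],[-0.012,0.011,0.03],[-0.012,0.011,0.03],[-0.012,0.011,0.03],[-0.012,0.011,0.03],[-0.01,0.009,0.025],[0,0,0],[0,0,0]],"twist":[0,0,0,0,0,0,0,0]}'
python3 - <<'E'
from h import *
c=snap("wrist","w10r"); cv2.imwrite('pics/w10.png',cv2.resize(c['img'][:,:,::-1],None,fx=1.4,fy=1.4))
c=snap("scene","s10"); cv2.imwrite('pics/s10.png',cv2.resize(c['img'][150:300,230:390,::-1],None,fx=4.9,fy=4,interpolation=cv2.INTER_CUBIC))
E
```

```text
time: 15.95
tool_pos: [535.9, 71.0, 149.6]
tcp_rot: [3.129, -0.004, -0.749]
contact_force: [-0.3, -0.2, -2.7]
grip_width: 27.9
```

View pics/s10.png

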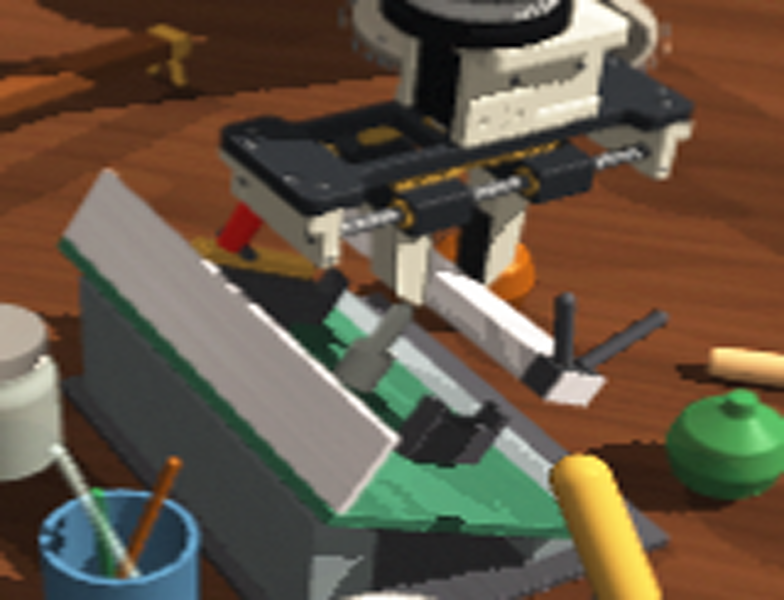

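View pics/w10.png

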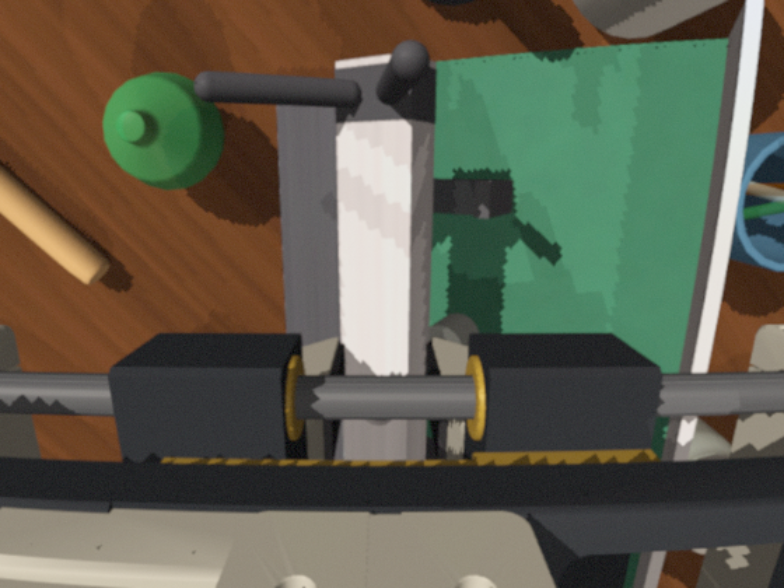

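Run:
```python
from h import *
c=snap("side","d11")
for u in [(365,150),(352,163),(382,165),(370,180),(410,222),(340,210),(312,262),(325,268),(310,300),(280,290),(235,390),(285,293),(310,245),(238,270),(430,250)]:
    o,d=ray(c,*u); P=o-d*o[2]/d[2]; print(u,P.round())
im=c['img'][:,:,::-1].copy(); cv2.imwrite('pics/d11.png',cv2.resize(im,None,fx=1.4,fy=1.4))
```

```text
(365, 150) [ 425. -455.    0.]
(352, 163) [ 443. -371.    0.]
(382, 165) [ 346. -407.    0.]
(370, 180) [ 358. -319.    0.]
(410, 222) [ 185. -200.    0.]
(340, 210) [ 399. -151.    0.]
(312, 262) [396.  68.   0.]
(325, 268) [355.  71.   0.]
(310, 300) [350. 183.   0.]
(280, 290) [437. 191.   0.]
(235, 390) [408. 481.   0.]
(285, 293) [420. 193.   0.]
(310, 245) [427.  15.   0.]
(238, 270) [574. 185.   0.]
(430, 250) [ 101. -121.    0.]
```

View pics/d11.png

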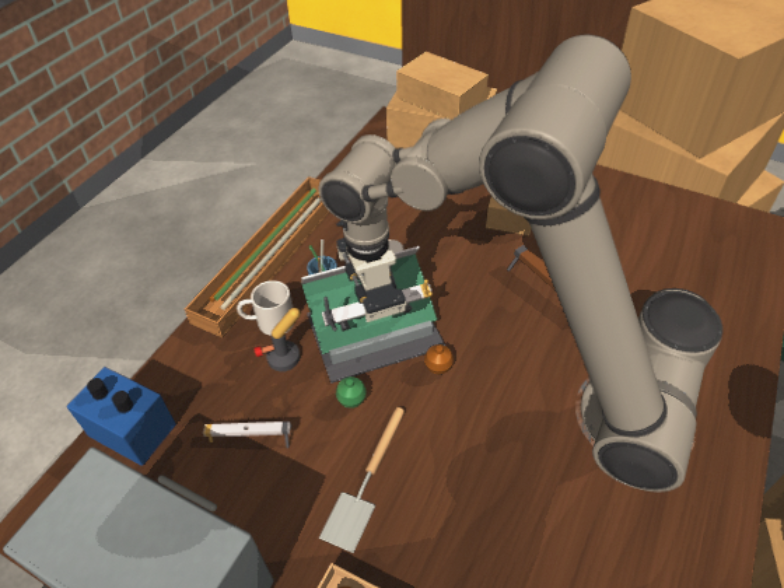

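```bash
python3 -m handwheel '{"translation":[[0,0,0.12],[0,0,0.2],[0,0,0.2],[0,0,0.1],[-0.06,-0.15,0],[-0.06,-0.2,0],[-0.06,-0.2,0],[-0.06,-0.2,0]],"twist":[0,0,0,0.05,0.1,0.1,0.1,0.1]}'
python3 -m handwheel '{"translation":[[-0.08,-0.2,0],[-0.08,-0.2,0],[-0.08,-0.2,0],[-0.08,-0.2,0],[-0.08,-0.16,0],[-0.02,0,0],[0,0,0],[0,0,0]],"twist":[0.1,0.1,0.1,0.1,0.1,0.05,0,0]}'
```

```text
time: 17.1
tool_pos: [498.4, -43.0, 243.8]
tcp_rot: [3.127, -0.002, -0.016]
contact_force: [-0.6, -0.4, -3.5]
grip_width: 28.1
time: 18.1
tool_pos: [431.5, -193.8, 242.9]
tcp_rot: [3.128, -0.0, 0.871]
contact_force: [-0.8, 0.5, -2.7]
grip_width: 27.9
```

```bash
python3 -m handwheel '{"translation":[[0,0,-0.2],[0,0,-0.2],[0,0,-0.2],[0,0,-0.2],[0,0,-0.2],[0,0,-0.2],[0,0,-0.06],[0,0,0]],"twist":[0,0,0,0,0,0,0,0]}'
python3 - <<'E'
from h import *
c=snap("wrist","w12r"); cv2.imwrite('pics/w12.png',cv2.resize(c['img'][:,:,::-1],None,fx=1.4,fy=1.4))
c=snap("scene","s12"); cv2.imwrite('pics/s12.png',cv2.resize(c['img'][100:260,150:350,::-1],None,fx=4,fy=3.7,interpolation=cv2.INTER_CUBIC))
E
```

```text
time: 19.1
tool_pos: [435.1, -191.8, 50.1]
tcp_rot: [3.122, -0.001, 0.868]
contact_force: [0.4, -0.6, -3.6]
grip_width: 28.2
```

View pics/s12.png

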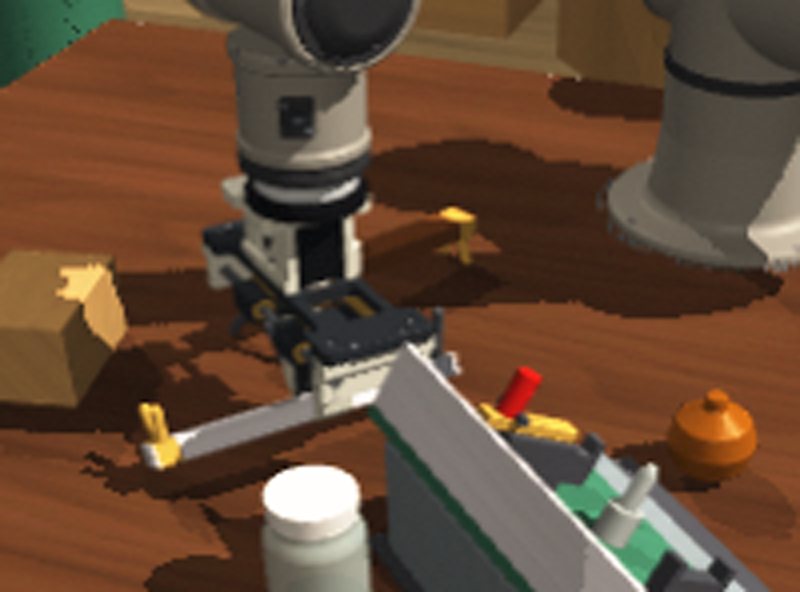

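View pics/w12.png

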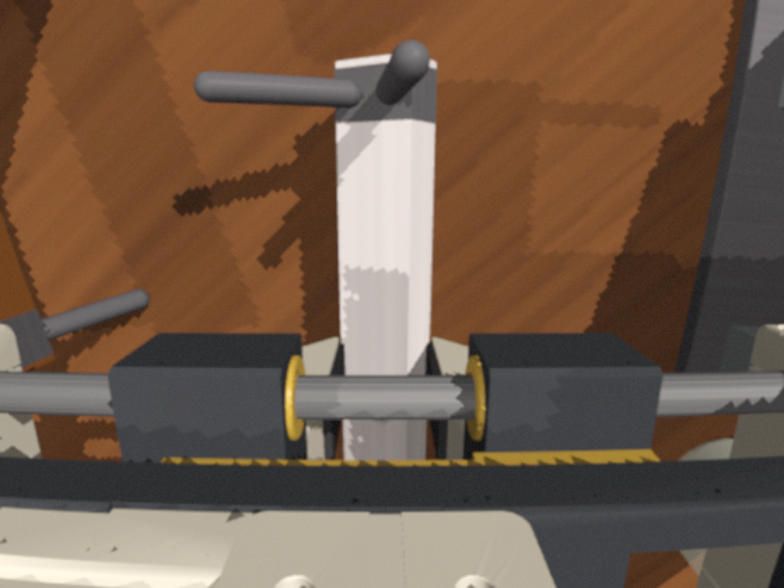

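```bash
python3 -m handwheel '{"translation":[[0.08,-0.015,0],[0.07,-0.015,0],[0,0,0],[0,0,-0.03],[0,0,-0.03],[0,0,-0.025],[0,0,-0.02],[0,0,0]],"twist":[0,0,0,0,0,0,0,0]}'
```

```text
time: 20.2
tool_pos: [460.6, -197.6, 36.1]
tcp_rot: [3.117, -0.002, 0.868]
contact_force: [0.3, -0.0, -2.7]
grip_width: 28.0
```

```bash
python3 -m handwheel '{"translation":[[0,0,-0.02],[0,0,0],[0,0,0],[0,0,0],[0,0,0],[0,0,0],[0,0,0],[0,0,0]],"twist":[0,0,0,0,0,0,0,0]}'
python3 -m handwheel '{"translation":[[0,0,0],[0,0,0],[0,0,0],[0,0,0],[0,0,0],[0,0,0],[0,0,0],[0,0,0]],"twist":[0,0,0,0,0,0,0,0]}' 100
python3 - <<'E'
from h import *
c=snap("wrist","w13r"); cv2.imwrite('pics/w13.png',cv2.resize(c['img'][:,:,::-1],None,fx=1.4,fy=1.4))
c=snap("scene","s13"); cv2.imwrite('pics/s13.png',cv2.resize(c['img'][100:260,150:350,::-1],None,fx=4,fy=3.7,interpolation=cv2.INTER_CUBIC))
E
```

```text
time: 21.2
tool_pos: [461.1, -197.7, 34.6]
tcp_rot: [3.115, -0.002, 0.868]
contact_force: [0.7, 1.4, -0.4]
grip_width: 28.4
time: 22.2
tool_pos: [462.1, -198.5, 35.2]
tcp_rot: [3.112, -0.003, 0.868]
contact_force: [-0.2, -0.2, 0.2]
grip_width: 55.3
```

View pics/w13.png

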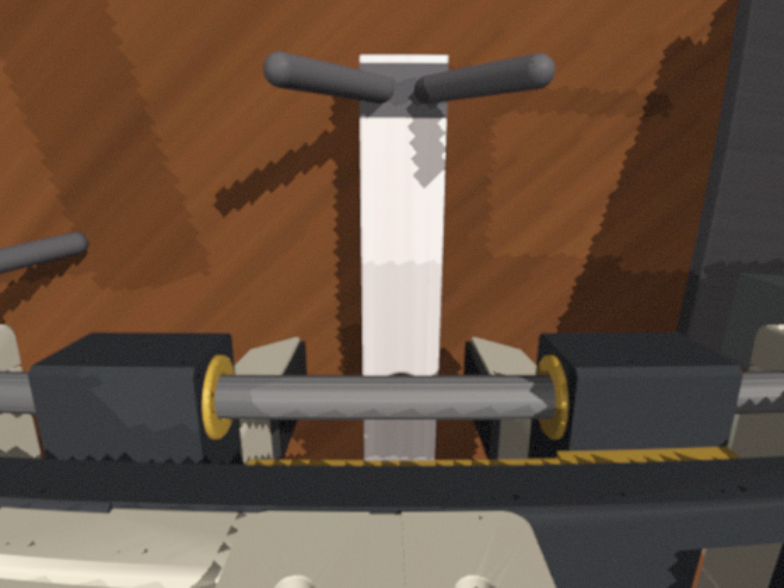

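View pics/s13.png

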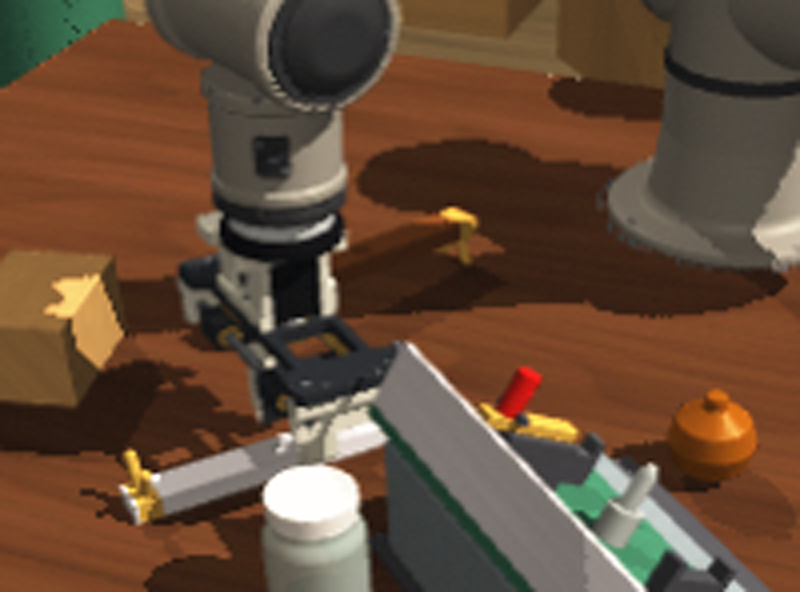

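```bash
python3 -m handwheel '{"translation":[[0.06,-0.028,0],[0.058,-0.029,0],[0,0,0],[0,0,-0.03],[0,0,-0.025],[0,0,0],[0,0,0],[0,0,0]],"twist":[0,0,0,0,0,0,0,0]}' 100
python3 -m handwheel '{"translation":[[0,0,0],[0,0,0],[0,0,0],[0,0,0],[0,0,0],[0,0,0],[0,0,0],[0,0,0]],"twist":[0,0,0,0,0,0,0,0]}' 255
python3 - <<'E'
from h import *
c=snap("wrist","w14r"); cv2.imwrite('pics/w14.png',cv2.resize(c['img'][:,:,::-1],None,fx=1.4,fy=1.4))
E
```

```text
time: 23.3
tool_pos: [480.9, -207.6, 26.1]
tcp_rot: [3.112, -0.003, 0.868]
contact_force: [-0.3, -0.4, -0.6]
grip_width: 55.9
time: 24.3
tool_pos: [481.0, -207.6, 26.3]
tcp_rot: [3.112, -0.003, 0.868]
contact_force: [0.8, 0.3, -0.0]
grip_width: 25.7
```

View pics/w14.png

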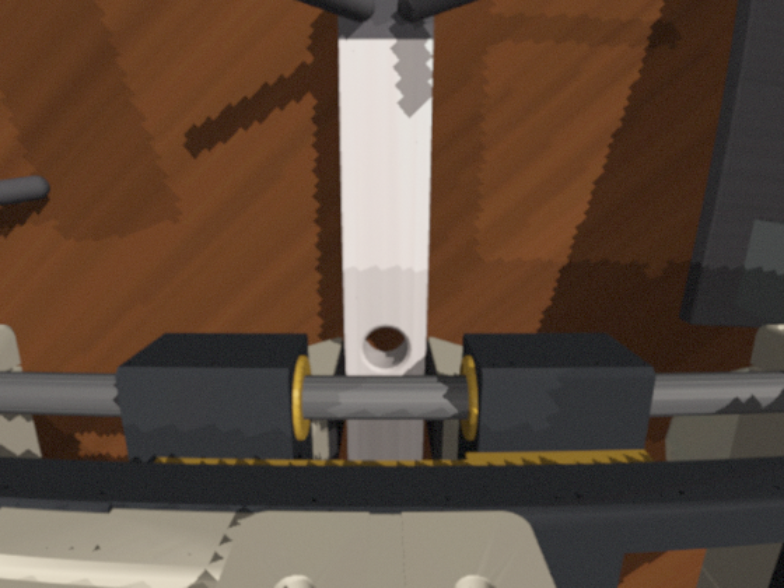

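Run:
```python
from h import *
c=snap("wrist","w15"); o_=get_obs(); t=o_['tool_pos']; y=o_['tcp_rot'][2]
g=c['img']; 
for u in [(385,346),(385,326),(385,367)]:
    o,d=ray(c,u[0]/1.4,u[1]/1.4); P=o+d*(16-o[2])/d[2]; r=P-t
    print(P.round(1), 'toolx',r@[np.cos(y),np.sin(y),0],'own y',r@[-np.sin(y),np.cos(y),0])
for u in [(388,40),(386,270)]:
    o,d=ray(c,u[0]/1.4,u[1]/1.4); P=o+d*(16-o[2])/d[2]; print(P)
```

```text
[ 473.  -199.5   16. ] toolx 0.9925086961364432 own y 11.368189937333483
[ 467.8 -195.    16. ] toolx 0.99205628899425 own y 18.265925274249568
[ 478.7 -204.3   16. ] toolx 0.9930253197615763 own y 3.9268145080866987
[ 403.92614281 -139.79237055   16.        ]
[ 453.8991579  -182.85683997   16.        ]
```

```bash
python3 -m handwheel '{"translation":[[0,0,0.05],[0,0,0.15],[0,0,0.25],[0,0,0.25],[0,0,0.25],[0,0,0.25],[0.04,0.1,0.2],[0.05,0.2,0]],"twist":[0,0,0,0,0,0,0,0.06]}'
python3 -m handwheel '{"translation":[[0.05,0.22,0],[0.05,0.22,0],[0.05,0.22,0],[0.05,0.22,0],[0.05,0.22,0],[0.05,0.2,0],[0.04,0.13,0],[0,0,0]],"twist":[0.11,0.11,0.11,0.11,0.11,0.11,0.11,0.11]}'
```

```text
time: 25.4
tool_pos: [490.8, -161.1, 243.1]
tcp_rot: [3.118, -0.001, 0.961]
contact_force: [0.7, -0.5, -2.6]
grip_width: 25.7
time: 26.4
tool_pos: [539.0, 63.1, 243.7]
tcp_rot: [3.122, -0.004, 2.391]
contact_force: [-0.7, 0.2, -3.5]
grip_width: 25.6
```

```bash
python3 -m handwheel '{"translation":[[0.05,0,0],[0,0,0],[0,0,-0.12],[0,0,-0.16],[0,0,-0.16],[0,0,-0.12],[0,0,-0.06],[0,0,0]],"twist":[0.006,0,0,0,0,0,0,0]}'
python3 - <<'E'
from h import *
c=snap("wrist","w16r"); cv2.imwrite('pics/w16.png',cv2.resize(c['img'][:,:,::-1],None,fx=1.4,fy=1.4))
c=snap("scene","s16"); cv2.imwrite('pics/s16.png',cv2.resize(c['img'][150:300,230:390,::-1],None,fx=4.9,fy=4,interpolation=cv2.INTER_CUBIC))
E
```

```text
time: 27.4
tool_pos: [546.4, 61.1, 148.7]
tcp_rot: [3.123, -0.005, 2.379]
contact_force: [-0.2, -0.6, -2.5]
grip_width: 25.6
```

View pics/w16.png

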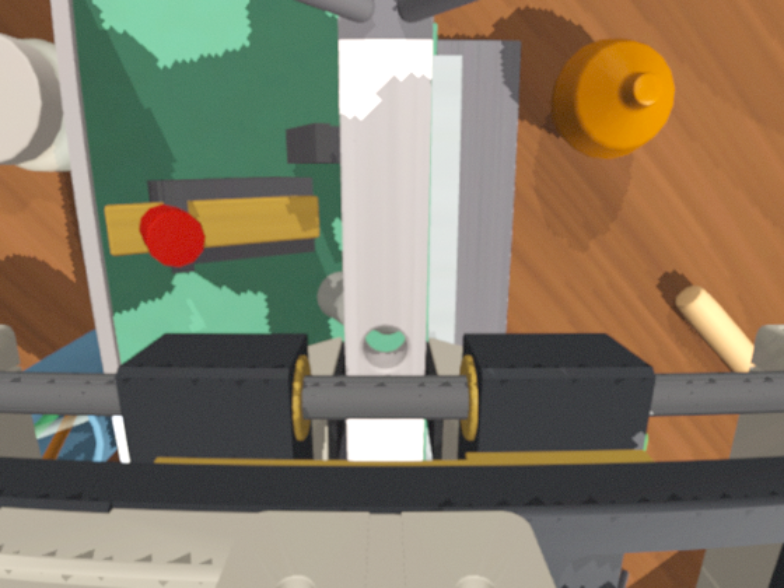

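View pics/s16.png

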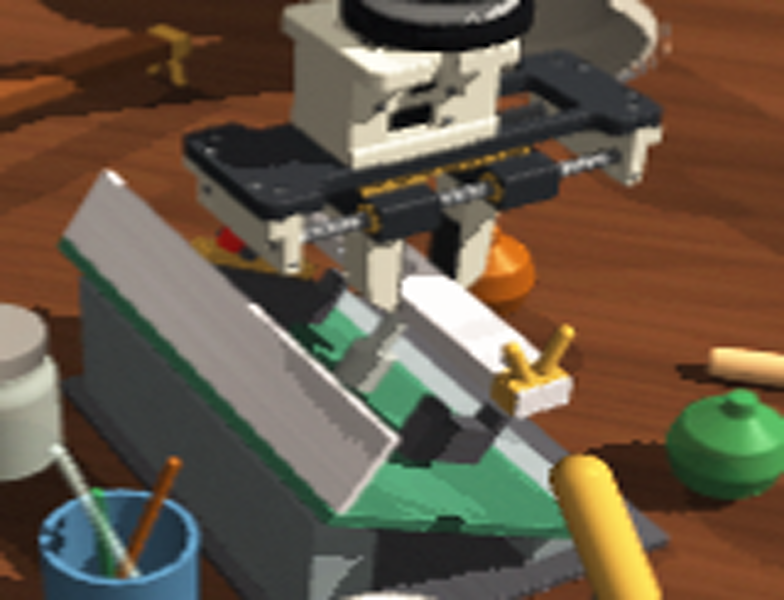

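Run:
```python
from h import *
c=capture("wrist"); p=np.load('deck.npy');R=deckR(p[3])
im=cv2.resize(c['img'][:,:,::-1],None,fx=1.4,fy=1.4)
def pt(m,col): 
    u=proj(c,p[:3]+R@np.array(m,float))*1.4; cv2.circle(im,tuple(int(round(x)) for x in u),3,col,-1); return u.round()
M=(255,0,255)
print('boss',pt((11,0,0),M),pt((0,-11,0),M),'tip',pt((0,0,30),M),'knob',pt((76,-42,54),M), 'fence',[pt((97,y,22),M) for y in (-100,-50,0)],
 'saddle', [pt((16,-67+s,10),M) for s in (-7,7)],[pt((-16,-67+s,10),M) for s in (-7,7)])
cv2.imwrite('pics/w17.png',im[:, :])
```

```text
boss [335. 308.] [358. 279.] tip [395. 322.] knob [177. 237.] fence [array([56., 10.]), array([ 81., 203.]), array([109., 369.])] saddle [array([327., 121.]), array([328., 161.])] [array([401., 124.]), array([401., 160.])]
```

View pics/w17.png

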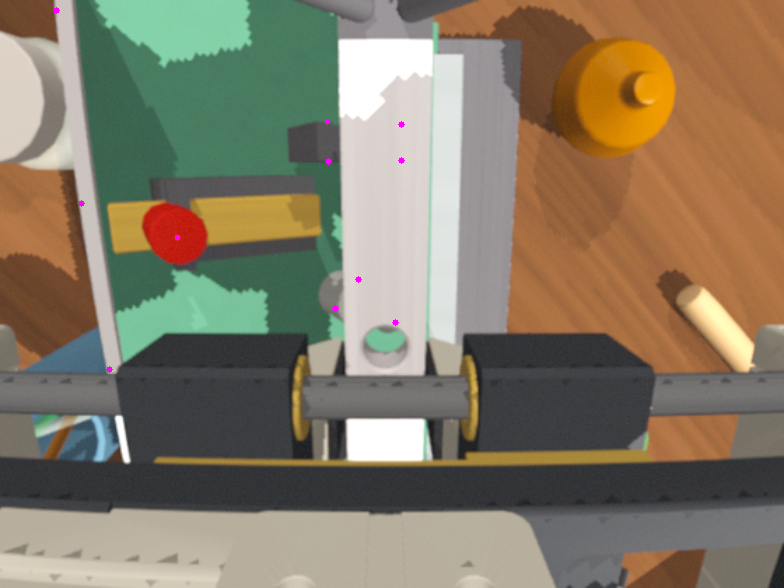

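Run:
```python
from h import *
c=capture("wrist"); p=np.load('deck.npy');R=deckR(p[3])
im=c['img'][:,:,::-1].copy(); im=cv2.resize(im,None,fx=4,fy=4,interpolation=cv2.INTER_CUBIC)
for z,col in ((0,(255,0,255)),(-22,(0,0,255))):
  for t in np.linspace(0,2*np.pi,40):
    u=proj(c,p[:3]+R@np.array([11*np.cos(t),11*np.sin(t),z]))*4; cv2.circle(im,tuple(int(round(x)) for x in u),2,col,-1)
for x,y,z in [(s*16,-67+a,b) for s in(1,) for a in (-7,7) for b in (-22,10)]+[(22,-67-7,10),(22,-60,10)]:
    u=proj(c,p[:3]+R@np.array([x,y,z]))*4; cv2.circle(im,tuple(int(round(v)) for v in u),4,(0,255,255),-1)
cv2.imwrite('pics/w18.png',im[300:1000,700:1400])
```

```text
(no output)
```

View pics/w18.png

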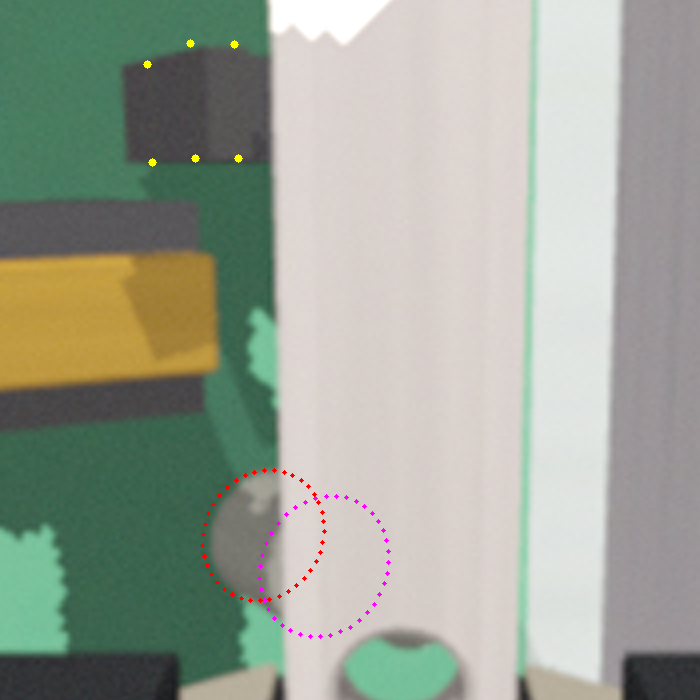

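```bash
python3 -m handwheel '{"translation":[[0,0.02,0],[0,0,0],[0,0,0],[0,0,-0.02],[0,0,-0.02],[0,0,-0.02],[0,0,0],[0,0,0]],"twist":[0.013,0,0,0,0,0,0,0]}'
python3 - <<'E'
from h import *
c=snap("wrist","w19r"); im=cv2.resize(c['img'][:,:,::-1],None,fx=4,fy=4,interpolation=cv2.INTER_CUBIC)
cv2.imwrite('pics/w19.png',im[500:1100,750:1500])
E
```

```text
time: 28.6
tool_pos: [547.6, 64.6, 141.2]
tcp_rot: [3.12, -0.001, 2.402]
contact_force: [0.4, -0.5, -3.7]
grip_width: 25.7
```

View pics/w19.png

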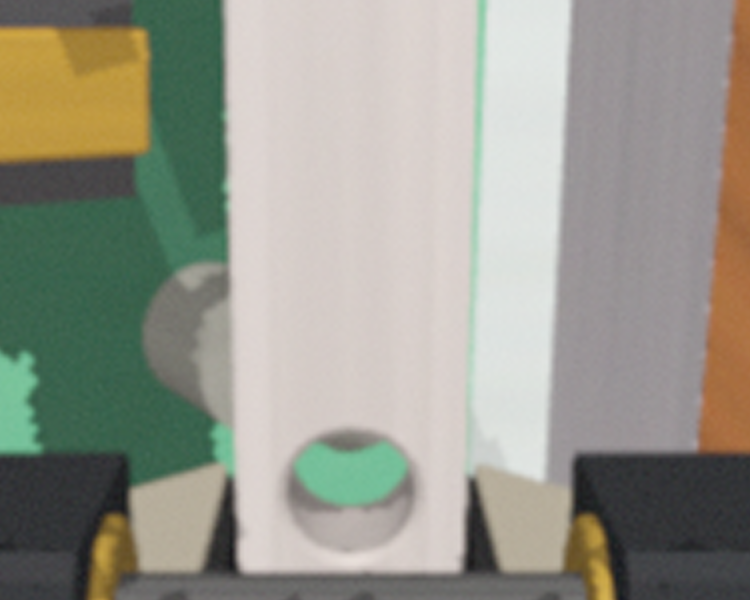

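Run:
```python
from h import *
c=capture("wrist"); p=np.load('deck.npy');R=deckR(p[3]); o=get_obs(); t=o['tool_pos']; y=o['tcp_rot'][2]; print(t,o['tcp_rot'])
tx=np.array([np.cos(y),np.sin(y),0]); oy=np.array([-np.sin(y),np.cos(y),0])
im=cv2.resize(c['img'][:,:,::-1],None,fx=4,fy=4,interpolation=cv2.INTER_CUBIC)
def circ(C,r,a,b,col):
  for k in np.linspace(0,2*np.pi,40):
    u=proj(c,C+r*np.cos(k)*a+r*np.sin(k)*b)*4; cv2.circle(im,tuple(int(round(x)) for x in u),2,col,-1)
O=p[:3]
circ(O+R@[0,0,30],3,R[:,0],R[:,1],(255,0,255)); circ(O+R@[0,0,24],6,R[:,0],R[:,1],(0,0,255))
B=t+11.2*oy+.5*tx
for dz,col in ((-26.3,(255,255,0)),(-10.3,(0,255,255))): circ(B+[0,0,dz],7.5,tx,oy,col)
h=np.array([np.sin(p[3]),-np.cos(p[3]),0])
print('bore h,y',(B-O)@h,(B-O)@R[:,1],'vb',t[2]-26.3-O[2])
cv2.imwrite('pics/w20.png',im[500:1100,750:1500])
```

```text
[547.54623967  64.63377047 141.21363158] [ 3.12006492e+00 -1.32485901e-03  2.40145605e+00]
bore h,y -13.259186594022061 1.374317158596176 vb 28.455823890432242
```

View pics/w20.png

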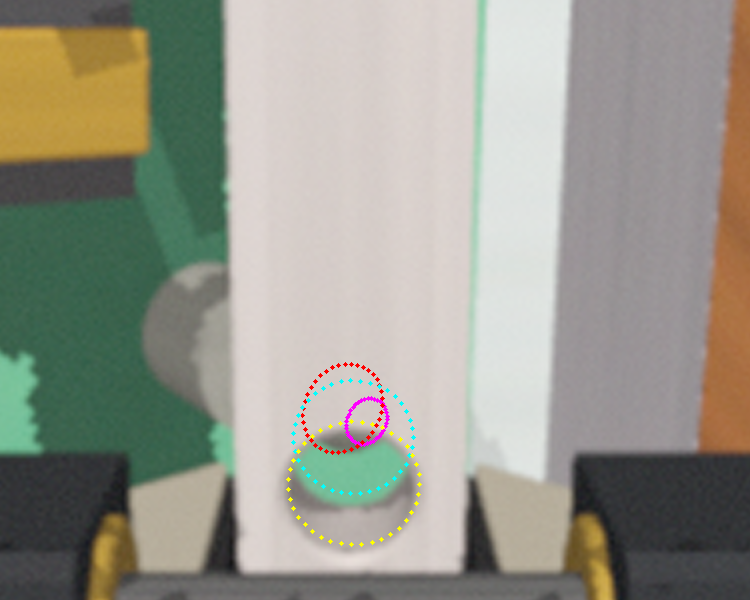

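```bash
python3 -m handwheel '{"translation":[[-0.01,-0.009,0],[0,0,0],[0,0,-0.02],[0,0,-0.02],[0,0,-0.015],[0,0,0],[0,0,0],[0,0,0]],"twist":[0,0,0,0,0,0,0,0]}'
python3 - <<'E'
from h import *
c=snap("wrist","w21r"); p=np.load('deck.npy');R=deckR(p[3]); o=get_obs(); t=o['tool_pos']; y=o['tcp_rot'][2]; print(t,o['tcp_rot'],o['contact_force'],o['moment'])
tx=np.array([np.cos(y),np.sin(y),0]); oy=np.array([-np.sin(y),np.cos(y),0])
B=t+11.2*oy+.5*tx; h=np.array([np.sin(p[3]),-np.cos(p[3]),0]);O=p[:3]
print('bore h,y',(B-O)@h,(B-O)@R[:,1],'vb',t[2]-26.3-O[2])
im=cv2.resize(c['img'][:,:,::-1],None,fx=4,fy=4,interpolation=cv2.INTER_CUBIC)
cv2.imwrite('pics/w21.png',im[500:1100,750:1500])
E
```

```text
time: 29.7
tool_pos: [546.0, 63.2, 132.5]
tcp_rot: [3.12, -0.001, 2.402]
contact_force: [0.1, 0.4, -4.0]
grip_width: 25.8
[546.01430371  63.16478105 132.48394496] [ 3.11992306e+00 -1.11456811e-03  2.40145173e+00] [-0.01038498 -0.35693108 -2.79899888] [ 0.19234775 -0.02330426  0.04595194]
bore h,y -13.381940954922873 -0.7445725325050201 vb 19.726137264287757
```

View pics/w21.png

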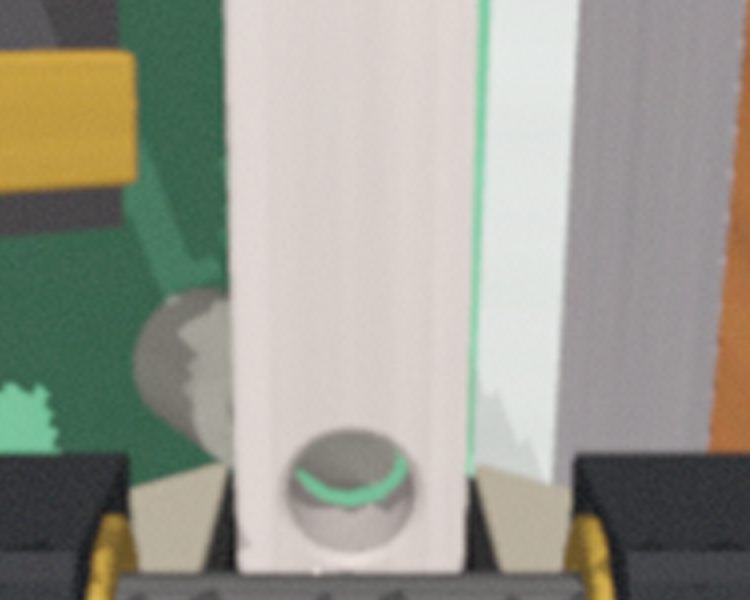

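```bash
python3 -m handwheel '{"translation":[[0.003,-0.003,-0.01],[0,0,0],[0,0,0],[0,0,0],[0,0,0],[0,0,0],[0,0,0],[0,0,0]],"twist":[0,0,0,0,0,0,0,0]}' 89
python3 - <<'E'
from h import *
c=snap("wrist","w22r"); cv2.imwrite('pics/w22.png',cv2.resize(c['img'][:,:,::-1],None,fx=1.4,fy=1.4))
c=snap("scene","s22"); cv2.imwrite('pics/s22.png',cv2.resize(c['img'][150:300,230:390,::-1],None,fx=4.9,fy=4,interpolation=cv2.INTER_CUBIC))
E
```

```text
time: 30.75
tool_pos: [547.7, 62.6, 132.5]
tcp_rot: [3.118, 0.002, 2.402]
contact_force: [-0.2, 0.3, 0.8]
grip_width: 59.6
```

View pics/w22.png

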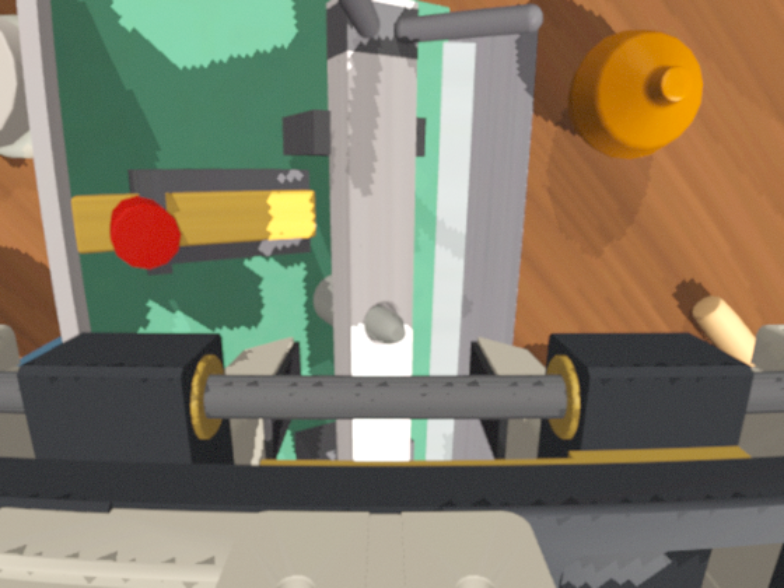

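View pics/s22.png

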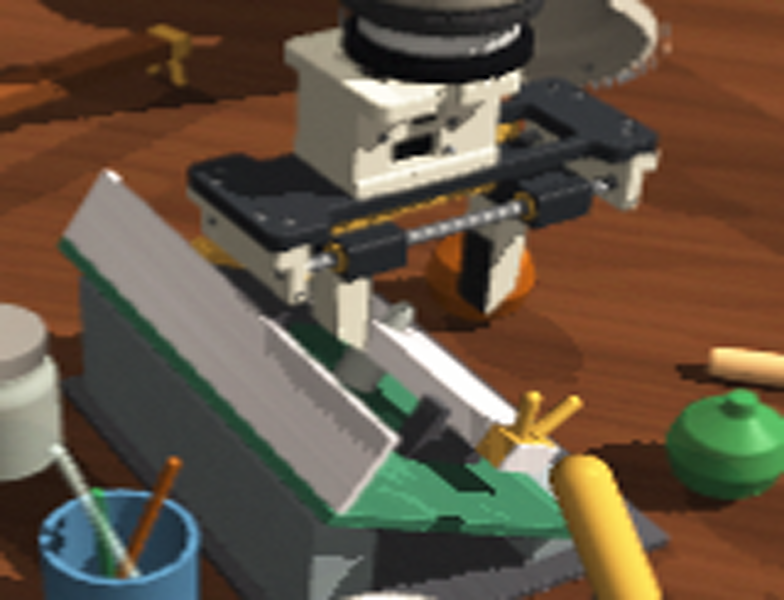

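```bash
python3 -m handwheel '{"translation":[[0,0,0.1],[0,0,0.2],[0,0,0.24],[0,0,0.24],[0,-0.1,0],[0,-0.14,0],[0,-0.14,0],[0,-0.14,0]],"twist":[0,0,0,-0.05,-0.11,-0.11,-0.11,-0.11]}' 89
python3 -m handwheel '{"translation":[[0.02,0,0],[0,0,0],[0,0,0],[0,0,0],[0,0,0],[0,0,0],[0,0,0],[0,0,0]],"twist":[-0.11,-0.11,-0.11,-0.11,-0.06,0,0,0]}' 144
python3 - <<'E'
from h import *
c=snap("wrist","w23r"); im=cv2.resize(c['img'][:,:,::-1],None,fx=1.4,fy=1.4); p=np.load('deck.npy');R=deckR(p[3]); print(p[3])
for m in [(0,0,30),(13,0,16),(-13,0,16),(0,110,16),(0,-110,16),(13,80,16),(-13,80,16),(13,-80,16),(-13,-80,16)]:
    u=proj(c,p[:3]+R@np.array(m,float))*1.4; cv2.circle(im,tuple(int(round(x)) for x in u),2,(255,0,255),-1)
cv2.imwrite('pics/w23.png',im)
c=snap("side","d23"); cv2.imwrite('pics/d23.png',cv2.resize(c['img'][140:290,180:340,::-1],None,fx=4.9,fy=4,interpolation=cv2.INTER_CUBIC))
E
```

```text
time: 31.85
tool_pos: [547.8, -16.1, 262.3]
tcp_rot: [3.109, 0.005, 1.611]
contact_force: [-1.2, -0.2, -0.1]
grip_width: 59.7
time: 32.85
tool_pos: [551.1, -18.1, 270.6]
tcp_rot: [3.101, 0.002, 0.798]
contact_force: [-0.5, -0.1, 0.1]
grip_width: 39.6
0.8222713986898205
```

View pics/w23.png

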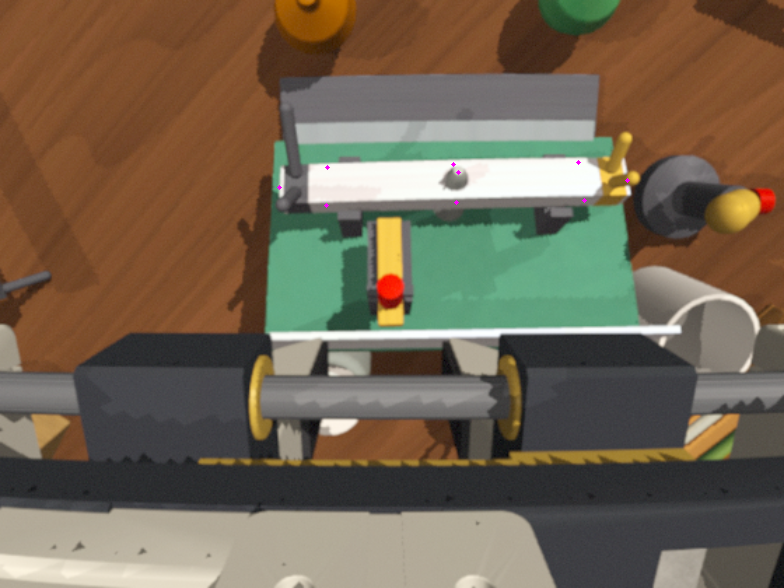

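View pics/d23.png

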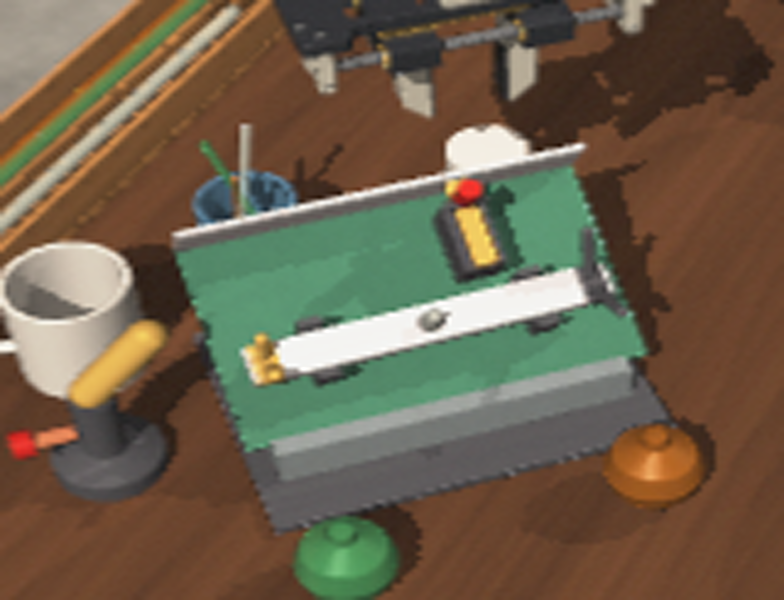

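```bash
python3 -m handwheel '{"translation":[[0,0.025,0],[0,0,0],[0,0,-0.12],[0,0,-0.14],[0,0,-0.14],[0,0,-0.14],[0,0,-0.1],[0,0,0]],"twist":[0.015,0,0,0,0,0,0,0]}' 144
python3 - <<'E'
from h import *
c=snap("wrist","w24r"); im=cv2.resize(c['img'][:,:,::-1],None,fx=1.4,fy=1.4)
cv2.imwrite('pics/w24.png',im)
E
```

```text
time: 33.95
tool_pos: [551.1, -13.8, 171.9]
tcp_rot: [3.1, 0.002, 0.825]
contact_force: [-0.6, -0.1, 1.0]
grip_width: 39.9
```

View pics/w24.png

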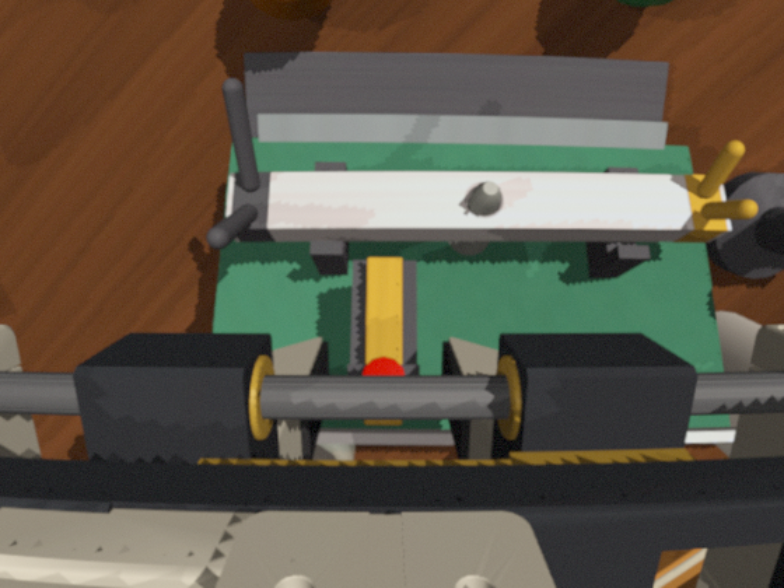

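```bash
python3 -m handwheel '{"translation":[[0,0,0],[0,0,0],[0,0,0],[0,0,0],[0,0,0],[0,0,0],[0,0,0],[0,0,0]],"twist":[0,0,0,0,0,0,0,0]}' 255
python3 -m handwheel '{"translation":[[-0.017,0.016,-0.013],[-0.03,0.028,-0.023],[-0.03,0.028,-0.023],[-0.03,0.028,-0.023],[-0.03,0.028,-0.023],[-0.02,0.018,-0.015],[-0.012,0.011,-0.009],[0,0,0]],"twist":[0,0,0,0,0,0,0,0]}' 255
python3 - <<'E'
from h import *
p=np.load('deck.npy');R=deckR(p[3])
print(R.T@(get_obs()['tool_pos']-[0,0,3]-p[:3]),R.T@get_obs()['contact_force'])
c=snap("wrist","w25r"); im=cv2.resize(c['img'][:,:,::-1],None,fx=1.4,fy=1.4)
cv2.imwrite('pics/w25.png',im)
E
```

```text
time: 35.0
tool_pos: [551.6, -15.0, 174.6]
tcp_rot: [3.097, 0.002, 0.826]
contact_force: [-2.1, -0.4, -1.0]
grip_width: 13.1
time: 36.0
tool_pos: [525.2, 9.9, 153.8]
tcp_rot: [3.094, 0.001, 0.826]
contact_force: [0.8, -3.2, -3.4]
grip_width: 12.8
[ 39.15482751 -42.74608233  51.66307592] [ 0.71215824 -1.84191991 -4.32822901]
```

View pics/w25.png

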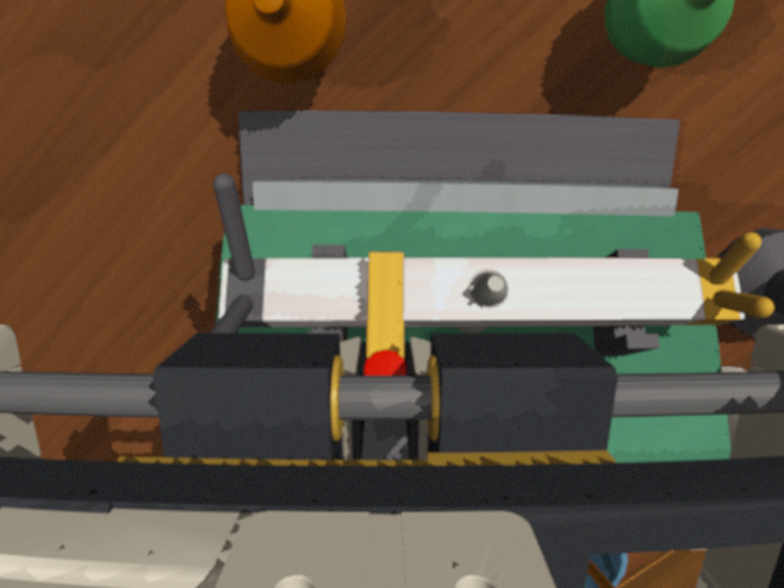

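```bash
python3 -m handwheel '{"translation":[[-0.012,0.011,-0.009],[-0.012,0.011,-0.009],[0,0,0],[0,0,0],[0,0,0],[0,0,0],[0,0,0],[0,0,0]],"twist":[0,0,0,0,0,0,0,0]}' 255
python3 - <<'E'
from h import *
p=np.load('deck.npy');R=deckR(p[3]);o=get_obs()
print(R.T@(o['tool_pos']-[0,0,3]-p[:3]),R.T@o['contact_force'],o['grip_width'])
E
```

```text
time: 37.05
tool_pos: [525.0, 10.1, 153.7]
tcp_rot: [3.084, -0.001, 0.826]
contact_force: [1.0, -2.5, -1.9]
grip_width: 12.9
[ 38.79937292 -42.77485891  51.74534674] [ 1.12918239 -1.15876872 -2.83624534] 12.911669460243049
```

```bash
python3 -m handwheel '{"translation":[[-0.03,0.028,-0.023],[-0.03,0.028,-0.023],[0,0,0],[0,0,0],[0,0,0],[0,0,0],[0,0,0],[0,0,0]],"twist":[0,0,0,0,0,0,0,0]}' 255
python3 -m handwheel '{"translation":[[0,0,0],[0,0,0],[0,0,0],[0,0,0],[0,0,0.05],[0,0,0.12],[0,0,0.15],[0,0,0.15]],"twist":[0,0,0,0,0,0,0,0]}' 144
python3 -m handwheel '{"translation":[[0,0,0.15],[0,0,0.1],[0,0,0],[0,0,0],[0,0,0],[0,0,0],[0,0,0],[0,0,0]],"twist":[0,0,0,0,0,0,0,0]}' 144
python3 - <<'E'
from h import *
c=snap("wrist","w26r"); im=cv2.resize(c['img'][:,:,::-1],None,fx=1.4,fy=1.4); p=np.load('deck.npy');R=deckR(p[3])
for q in (0,):
    u=proj(c,p[:3]+R@np.array([35+q,-42,54.]))*1.4; print(u); cv2.circle(im,tuple(int(round(x)) for x in u),2,(255,255,0),-1)
cv2.imwrite('pics/w26.png',im)
c=snap("side","d26"); cv2.imwrite('pics/d26.png',cv2.resize(c['img'][140:290,180:340,::-1],None,fx=4.9,fy=4,interpolation=cv2.INTER_CUBIC))
print(proj(c,p[:3]+R@np.array([35,-42,54.])))
c=snap("scene","s26"); cv2.imwrite('pics/s26.png',cv2.resize(c['img'][150:300,230:390,::-1],None,fx=4.9,fy=4,interpolation=cv2.INTER_CUBIC))
print(proj(c,p[:3]+R@np.array([35,-42,54.])))
E
```

```text
time: 38.05
tool_pos: [524.6, 10.4, 153.7]
tcp_rot: [3.056, -0.005, 0.827]
contact_force: [1.8, -3.8, -2.5]
grip_width: 13.0
time: 39.05
tool_pos: [523.3, 12.3, 226.5]
tcp_rot: [3.06, -0.005, 0.828]
contact_force: [-0.0, -0.3, 0.6]
grip_width: 39.9
time: 40.05
tool_pos: [523.1, 12.4, 266.4]
tcp_rot: [3.06, -0.006, 0.828]
contact_force: [-0.4, -0.1, 0.2]
grip_width: 40.2
[382.32097365 280.30219588]
[280.32443475 199.91708853]
[296.61090893 204.22492108]
```

View pics/w26.png

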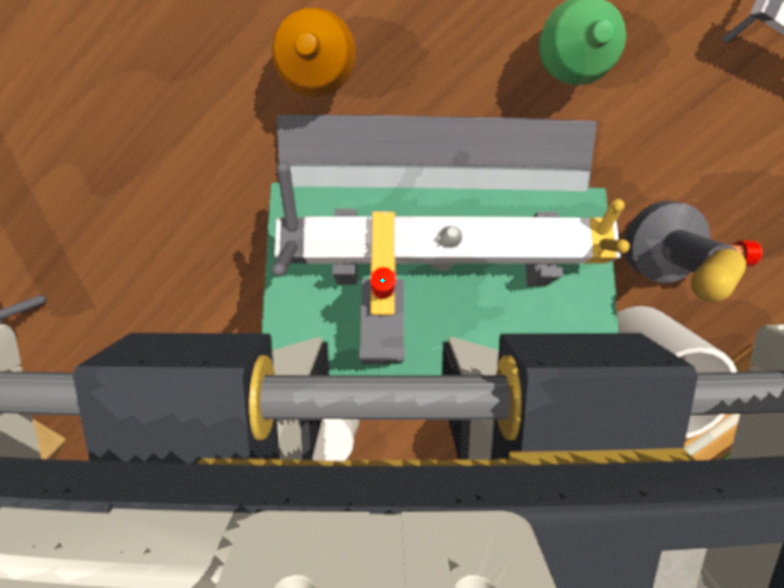

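View pics/d26.png

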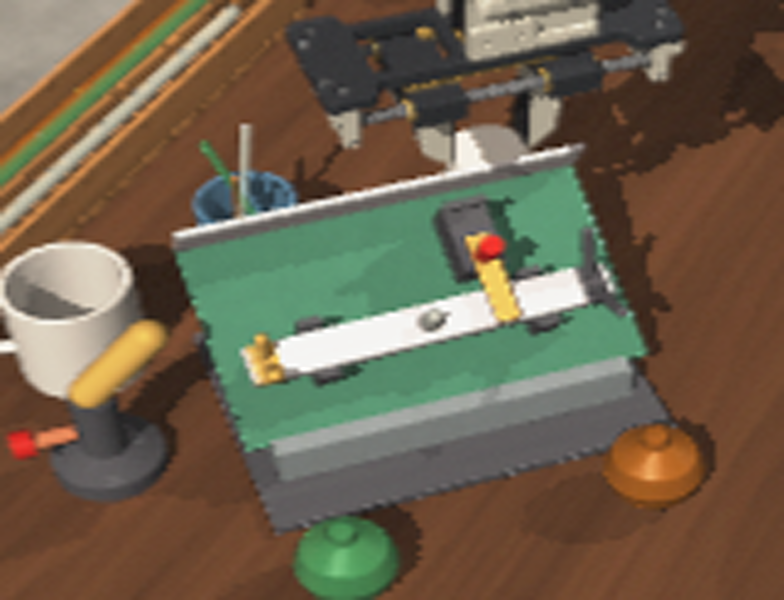

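View pics/s26.png

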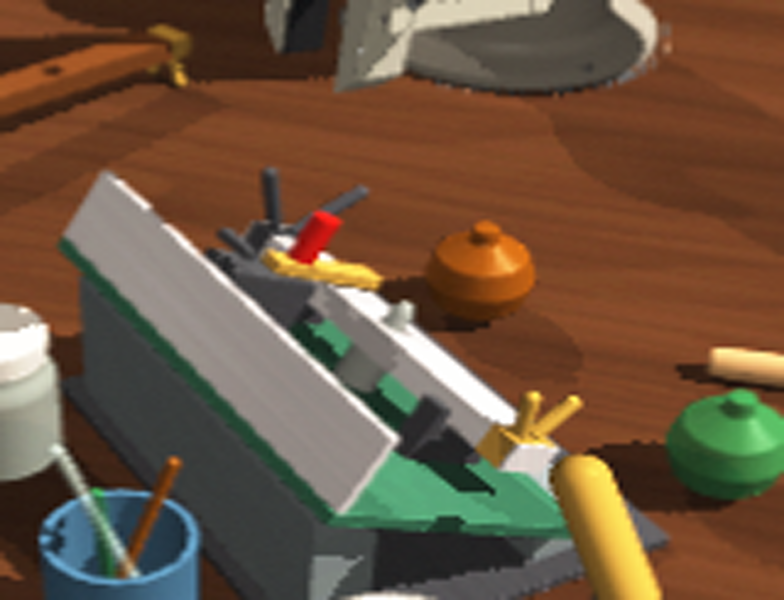

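```bash
python3 -c "
from plant import *
print(close_job()); print(get_obs()['time'])"
```

```text
the job is handed in; nothing more can be done
None
the job is handed in; nothing more can be done
```

The rest arm is reversed and back on its pin, with the narrow brass fork at the burner end and the keeper bolt shut over it. I handed the job in at about 40 s of the 61 s; no verdict came back.

**What I did:**
1. I drew the bolt by its red knob, about 40 mm, then gripped the arm and lifted it up along the pin.
2. The gripper can only turn about the vertical, so it could not turn the tilted arm end for end in one hold. I set the arm down flat on clear bench to the right of the stand and gripped it again.
3. I turned it the rest of the way and lowered the level arm until the pin tip was inside the bore. When I opened the fingers, the arm tipped and slid down the pin into the saddles.
4. I slid the bolt back until it stopped moving, pushed again to confirm, let go and rose clear.

**Last checks:**
- **Arm:** In the pictures it lay within a few pixels of its fitted seated pose, between the cheeks. The bolt, only 2 mm above a seated arm, slid over it freely. I did not measure the seating depth directly.
- **Bolt:** The knob matched its predicted fully shut position in the wrist picture, and further pushes hardly moved it.
- **Force and clearance:** The wrist force read at the end of each move stayed under about 6 N, and the gripper ended clear of everything. It passed only a few millimetres above the fence when first gripping the arm.
- **Other things on the bench:** Those in the last pictures (baubles, mug, rod jar, burner) looked unmoved. The carton, paddle and paler look-alike were not checked again at the end.
- **What disagreed:** The camera estimates differed by 1 to 2 mm on the knob and pin positions. The tool's tilt also drifted to nearly 5 degrees by the end, with no visible effect.

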